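# Start the toast: crumb tray home, lever down

### The arm

A 6-joint arm with a two-finger parallel gripper is mounted at the origin on the work surface. World frame = base frame: x ahead of the robot, y to its left, z up, the work surface at z = 0. Lengths are in m, angles in degrees, forces in N, time in s.
With the tool pointing down it reaches from about 0.4 to 0.825 m from the base axis. Payload 7 kg.
Tool frame: the origin (TCP) lies at the very end of the fingers, on their centre line; the grasp point (between the pads) lies 19 mm behind it (ctrl.grip_depth is the distance from the TCP to the grasp point, in m); z points along the fingers, y is the line along which they close (so a half turn about z gives the same grasp; the last joint's range is limited). The gripper opens to 88 mm and grips with 3 to 60 N. Pads are 19 mm wide; open, the fingers measure 130 mm over their backs; the gripper's body (78 mm by 193 mm) begins 47 mm behind the grasp point.
Start: joints at [-50.816, 20.546, 0.682, 0, -70.136, -16.507], TCP at [0.26, -0.623, 0.196] pointing down, gripper open.
Joint ranges: [-176.03, 176.03], [-82.01, 121.73], [-58.28, 71.71], [-173.87, 95.51], [-174.79, -0.11], [-173.66, 173.66]. Speed limits (degrees/s): [136.94, 136.94, 172.46, 180, 180, 180].

### API

Orientations are given as [roll, pitch, yaw] about the fixed x, y, z axes, in that order (R = Rz(yaw) Ry(pitch) Rx(roll)).
In Python, from plant import get_obs, eyes, ctrl, spotter gives the robot as it stands.
- The arm moves only by the shell command python3 -m crank 'ROWS'. ROWS is JSON, one flat list of numbers, 7 for each row, row after row: the turn, a rotation vector about the tool's x, y, z in rad, then the shift along the tool's x, y, z in mm, then the opening, from 0 (shut) to 1 (fully open). A call has 1 to 5 rows; each row shifts and turns the commanded pose from where the row before left it, along the tool's axes as they then stand; what a row does not reach is not made up. A row lasts 1/8 s, in which the tool goes at most 62.5 mm and 10.7 degrees, less where a joint would pass 70% of its speed; a pose out of reach is approached as far as the arm can. A call is refused whole if a number of a shift passes 62.5 or a number of a turn 0.188, either way. A call with a gripper value outside its range is refused whole. The fingers move at their own pace and stop on an object; the grip force is fixed at half the most. Time passes only in rows, so rows that do not move let the fingers close. It gives the time, the measured TCP pose, the force, the opening and the grip force at its end, in the units of the state.
- get_obs(): the state, without advancing time (a new reading comes with each control period).
- eyes.snapshot(name): name is "scene" or "top" or "wrist"; returns the picture (480x640x3 uint8, blue, green, red); there is no depth.
- eyes.camera_model(name): a dict with "fx", "fy", "cx", "cy" (pixels), "D" ([k1, k2, p1, p2, k3] as OpenCV has them; the pictures are not rectified), "extrinsics" (4x4, takes a point from camera to world coordinates). Camera axes: x right, y down, z forward; pixel columns grow to the right and rows downward; lengths in m; the calibration is good to about 2 mm. A picture is of the moment at which its call begins: read the wrist's pose just before it. camera_model takes no time and is no camera call; for the wrist camera it gives the pose at the moment of the call.
- ctrl.close_job(): hands the job in; it is judged then, once.
Trained networks look in the newest picture that a camera, given by its name, has taken for a name from the list of things; names that differ only in an ending like _2 or _b are one class to them, and where a whole thing is asked for, a point or a joint stands for the part that bears it (a point fixed in the world has none). Each returns a list of dicts, best first, with "p" (0 to 1); they miss things now and then, are a little off and sometimes report something else, mostly with a low value. They report only what shows in the picture. A call takes as long as a camera call. They do not tell look-alikes from the thing itself.
- spotter.outline_of(camera, target): "region" (480x640 bool, what is visible of it) and "rect" ([left, top, width, height] in pixels, round what is visible of it).
- spotter.place_of(camera, target): "location" ([column, row] in pixels: a listed point, or the origin of a listed thing).
The state is a dict: "clock": time; "joint_pos": joint angles; "qvel": joint speeds; "tau": joint torques, N m; "tool_pos": TCP position; "orientation": TCP orientation; "force": force on the tool from outside, world axes, zero at the start; "moment": the same for the moment, N m; "opening": finger opening in m; "gripper_force": force on a finger pad.
Only numpy, scipy, OpenCV 4.12 (cv2) and the standard library are available. Lean on these libraries where they do the work, as an engineer would, in place of code of your own. Each camera call takes 0.05 s, during which the arm holds its last target. There are 200 camera calls.

### The job

There are two slices of bread waiting in the toaster, but its crumb tray was left sticking out after emptying. With the fingertips, push the crumb tray fully home, then press the toaster's lever all the way down so that the bread sinks into the slots, and take the hand away. Do not pick up or shove the toaster, lift the bread, or disturb the other things on the counter.

Things in the scene. Friction and masses are not known exactly. Their poses are not given: they have to be found in the camera images.
- toaster: Two-slot toaster, steel sides, black end caps, 290 long (x) x 176 wide (y) x 190 high, 2 kg, loose on rubber feet: a push of 10 to 20 N slides it. Origin: centre of its underside, on the counter. Its front end (lever, round dial, tray) is a flat upright face 145 mm from the origin towards its -x, which looks roughly towards the robot. Slots run along x at y = +32 and -32.
- crumb_tray (a joint): How far the crumb tray is out, in m: 0 = fully home, 0.12 = its end stop. It slides straight out of the foot of the front end, in the toaster's -x direction, and stays where it is left (about 2 N to move it).
- tray_front (a point): Centre of the outer face of the crumb tray's pull: a black bar 130 wide (toaster y) x 22 high, 8 to 30 mm above the counter, across the front of the thin metal tray. The point is 19 mm above the counter and moves with the tray; with the tray home it still stands 19 mm out from the front end.
- carriage (a joint): How far the lever, with the bread carriage inside, is pressed down, in m: 0 = up, 0.055 = all the way down, on its stop. It moves straight down, needs about 5 N and stays where it is left, with no spring.
- lever_top (a point): Centre of the top of the lever's black paddle, mid front end: 34 deep (toaster x) x 36 wide x 12 thick. 23 mm out from the front end; 150 mm above the counter with the lever up, 95 down. The toaster is 190 high, so a hand straight above the paddle meets the front end: lean it back from the toaster by about 30 degrees, there and at the tray.
- bread_left: Slice of bread, 112 long x 14 thick x 113 high, upright in the toaster's slot at y = +32, loose on the carriage, its top about 30 mm above the toaster. Origin: middle of its lower edge, 105 mm above the counter at first, 50 mm when the lever is down.
- bread_right: The same slice in the slot at y = -32.
- mug: White mug, 82 across, 95 high, handle along its +y. Two of mug, jam jar and pepper mill stand to the left and right of the tray, about 150 mm from its middle line, the third near the robot to one side. Origin: centre of its underside. Leave alone.
- jam_jar: Jam jar with a steel lid, 68 across, 100 high, in one of the same three places. Origin: centre of its underside. Leave alone.
- butter_dish: White covered butter dish, 100 x 175, 85 high, far out to one side. Origin: centre of its underside. Leave alone.
- plate: White plate, 200 across, 20 high, far out to one side. Origin: centre of its underside. Leave alone.
- pepper_mill: Wooden pepper mill, 56 across, 179 high, near the robot to one side (it may change places with the mug or the jar). Origin: centre of its underside. Leave alone.
There are look-alikes about, which are no part of the job. What is shaped like the bread_left but pink or purple is not meant.

How it is judged (in metres and radians):
On the way, in this order (a step that is already met when the one before it is completed fails the run):
1. the crumb tray is pushed fully home while the lever is still up (value of joint crumb_tray below 0.004 m and value of joint carriage below 0.02 m), for 0.2 s.
2. the lever is pressed all the way down with the tray home (value of joint carriage above 0.051 m and value of joint crumb_tray below 0.004 m), for 0.2 s.
At the end, for the whole second after the job is handed in: The crumb tray is within 4 mm of home and the lever within 4 mm of its lower stop; both slices have sunk to the bottom of their slots; the toaster stands flat and at rest within 30 mm of where it stood (all of step 2 and z of bread_left in the frame of toaster between 0.04 and 0.062 m and z of bread_right in the frame of toaster between 0.04 and 0.062 m and distance of toaster from where it was at the start of the episode below 0.03 m and angle between toaster's own z axis and vertical below 0.05 rad and linear speed of toaster below 0.02 m/s); the robot touches nothing.
It fails at once if the lever is pressed while the crumb tray is still out (value of joint crumb_tray above 0.012 m and value of joint carriage above 0.02 m).
It fails at once if the toaster is shoved more than 30 mm (distance of toaster from where it was at the start of the episode above 0.03 m).
It fails at once if the toaster is lifted or tipped (height (world z) of toaster above 0.012 m or angle between toaster's own z axis and vertical above 0.12 rad).
It fails at once if a slice of bread is lifted (z of any of bread_left, bread_right in the frame of toaster above 0.12 m).
It fails at once if a bystander is moved more than 20 mm or lifted (distance of any of mug, jam_jar, butter_dish, plate, pepper_mill from where it was at the start of the episode above 0.02 m).
It also fails if it takes over 48 s, if anything falls off the work surface, if the arm or the gripper's body presses on something with over 40 N, if the wrist force passes 120 N, or if a joint passes its speed limit or range.

## Working session

There is one attempt and no reset: what is moved stays moved. The work goes in short steps, Python scripts to look and compute and a shell command to move; the robot and the scene stay as the last step left them, time stands still between calls to the robot, and variables do not carry over. Pictures are saved under pics/ and viewed, at most 10 in all, crops included, and the job is handed in when it is done.

```bash
mkdir -p pics
cat > h.py <<'E'
import numpy as np, cv2
from plant import get_obs, eyes, ctrl, spotter
def ray(cam,px):
    m=eyes.camera_model(cam);K=np.array([[m['fx'],0,m['cx']],[0,m['fy'],m['cy']],[0,0,1]])
    p=cv2.undistortPoints(np.array([[px]],float),K,np.array(m['D'],float))[0,0]
    T=np.array(m['extrinsics']);return T[:3,3],T[:3,:3]@np.array([p[0],p[1],1])
def at(cam,px,z):
    o,d=ray(cam,px);return o+d*(z-o[2])/d[2]
def proj(cam,P):
    m=eyes.camera_model(cam);K=np.array([[m['fx'],0,m['cx']],[0,m['fy'],m['cy']],[0,0,1]])
    T=np.linalg.inv(np.array(m['extrinsics']));r,_=cv2.Rodrigues(T[:3,:3])
    return cv2.projectPoints(np.array(P,float).reshape(-1,3),r,T[:3,3],K,np.array(m['D'],float))[0][:,0]
E
python3 - <<'E'
from h import *
np.set_printoptions(precision=3,suppress=True)
ims={}
for c in('scene','top'):
    ims[c]=eyes.snapshot(c); cv2.imwrite(f'pics/{c}1.png',ims[c])
    print(c,np.array(eyes.camera_model(c)['extrinsics'])[:3,3])
    for n,z in(('toaster',0),('tray_front',.019),('lever_top',.15),('bread_left',.105),('mug',0),('jam_jar',0),('pepper_mill',0)):
        for r in spotter.place_of(c,n)[:3]:
            print(n,round(r['p'],2),np.round(r['location']),at(c,r['location'],z))
print(get_obs())
E
```

```text
scene [ 1.567 -0.687  1.064]
toaster 0.97 [383. 289.] [0.728 0.078 0.   ]
toaster 0.29 [397. 259.] [0.647 0.194 0.   ]
tray_front 0.33 [377. 263.] [0.644 0.118 0.019]
bread_left 0.97 [303. 297.] [ 0.721 -0.183  0.105]
bread_left 0.97 [258. 263.] [ 0.546 -0.214  0.105]
bread_left 0.63 [395. 259.] [0.736 0.104 0.105]
mug 0.9 [168. 270.] [ 0.312 -0.395  0.   ]
pepper_mill 0.69 [306. 248.] [ 0.45  -0.007  0.   ]
pepper_mill 0.47 [167. 266.] [ 0.297 -0.394  0.   ]
top [ 0.246 -0.021  1.688]
toaster 0.76 [276. 189.] [0.73  0.091 0.   ]
tray_front 0.96 [258. 259.] [0.52  0.141 0.019]
lever_top 0.73 [264. 234.] [0.565 0.113 0.15 ]
bread_left 0.96 [352. 219.] [ 0.613 -0.12   0.105]
bread_left 0.87 [268. 180.] [0.726 0.105 0.105]
bread_left 0.84 [204. 311.] [0.369 0.274 0.105]
mug 0.63 [450. 336.] [ 0.299 -0.391  0.   ]
mug 0.53 [263. 234.] [0.595 0.128 0.   ]
jam_jar 0.8 [207. 254.] [0.541 0.288 0.   ]
jam_jar 0.43 [500. 287.] [ 0.436 -0.541  0.   ]
pepper_mill 0.84 [316. 276.] [ 0.474 -0.022  0.   ]
{'clock': 0.8, 'joint_pos': array([-50.815,  20.545,   0.684,   0.   , -70.135, -16.507]), 'qvel': array([ 0.021, -0.075, -0.018,  0.058,  0.   ,  0.069]), 'tau': array([  0.001, -58.229,  29.328,   7.002,   0.012,  -0.   ]), 'tool_pos': array([ 0.26 , -0.623,  0.196]), 'orientation': array([-179.996,    0.001, -157.322]), 'force': array([-0.321,  0.462,  0.537]), 'moment': array([-0.007, -0.01 , -0.028]), 'gripper_force': 0.0, 'opening': 0.08763051112974264}
```

View pics/scene1.png

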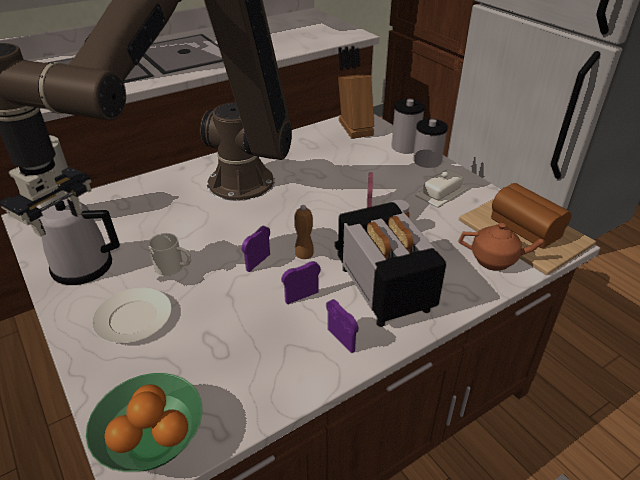

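View pics/top1.png

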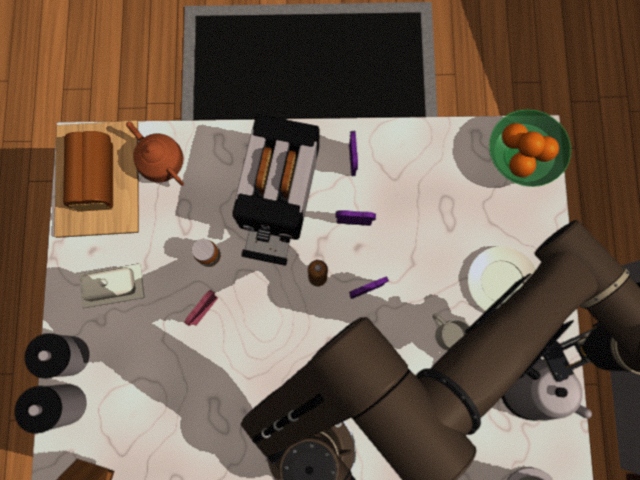

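The toaster is at top px (276,178), with the tray bar at (265,260) and the lever at (266,236). The jam jar (206,251) and mill (317,271) flank the tray, and the mug is at (450,330). The possible bread confusions are the purple slices at (353,152), (356,216) and (369,287) and the pink one at (200,307). I choose the brown slices in the toaster at (264,170) and (288,172). Next is one close crop.

Run:
```python
from h import *
im=cv2.imread('pics/top1.png')[105:285,180:340]
cv2.imwrite('pics/crop1.png',cv2.resize(im,None,fx=3.3,fy=3.3,interpolation=cv2.INTER_CUBIC))
```

```text
(no output)
```

View pics/crop1.png

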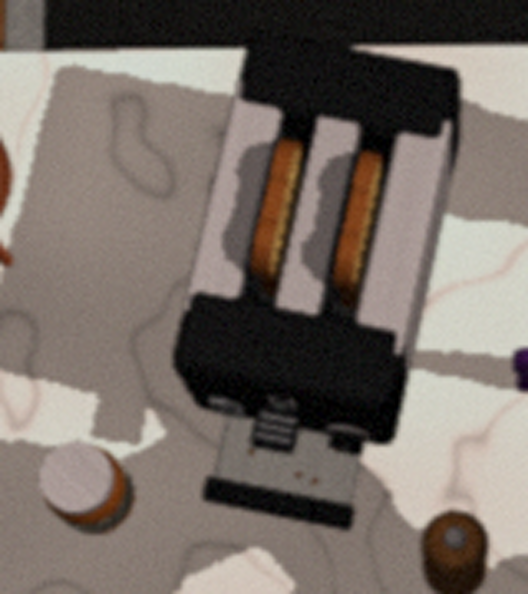

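The crop shows brown slices in the slots. The bar's lower front corners are at crop (205,498) and (350,526), the lever paddle is at about (276,430), and the tray is well out.

Run:
```python
from h import *
np.set_printoptions(precision=4,suppress=True)
f=lambda u,v:(u/3.3+180,v/3.3+105)
a=at('top',f(205,498),.010);b=at('top',f(350,526),.010)
print('bar',a,b,np.linalg.norm(a-b),(a+b)/2, 'yaw',np.degrees(np.arctan2(a[0]-b[0],-(a[1]-b[1]))))
# toaster edges on top z .19
p=at('top',f(247,50),.185);q=at('top',f(178,330),.185);r=at('top',f(458,75),.185);s=at('top',f(407,375),.185)
for x,y in((p,q),(r,s)): d=x-y;print('side',np.degrees(np.arctan2(d[1],d[0])),x,y)
print('lever',at('top',f(277,428),.15))
for c,v in(('jar',(78,478)),('mill',(455,535))): print(c,at('top',f(*v),.1 if c=='jar' else .179))
from scipy.optimize import least_squares
```

```text
bar [0.5321 0.1874 0.01  ] [0.506  0.0626 0.01  ] 0.12754986753190212 [0.519 0.125 0.01 ] yaw 168.22152372364718
side -12.866244318873353 [0.8677 0.1353 0.185 ] [0.6361 0.1882 0.185 ]
side -9.952196780037356 [ 0.8438 -0.0343  0.185 ] [0.5974 0.0089 0.185 ]
lever [0.5639 0.1133 0.15  ]
jar [0.5347 0.2803 0.1   ]
mill [ 0.4718 -0.0268  0.179 ]
```

```bash
cat > go.py <<'E'
import sys
from h import *
from scipy.spatial.transform import Rotation as R
np.set_printoptions(precision=4,suppress=True)
yaw=168.3; t=np.array([.9792,-.2028,0]); n=np.array([.2028,.9792,0])
F=np.array([.519,.125,0])     # tray front
def plan(P,lean):
    o=get_obs();R0=R.from_euler('xyz',o['orientation'],degrees=True)
    Rt=R.from_euler('xyz',[180,0,yaw],degrees=True)*R.from_rotvec([0,-np.radians(lean),0])
    print('t',o['clock'],'pos',o['tool_pos'],'j',o['joint_pos'],'F',o['force'],'open',o['opening'])
    print('along/lat/z from tray front',(o['tool_pos']-F)@t,(o['tool_pos']-F)@n,o['tool_pos'][2])
    print('turn(tool now)',(R0.inv()*Rt).as_rotvec(),'shift mm in tool now',1e3*R0.inv().apply(P-o['tool_pos']),'in target frame',1e3*Rt.inv().apply(P-o['tool_pos']))
a,l,z,lean=map(float,sys.argv[1:5])
plan(F+a*t+l*n+[0,0,z],lean)
E
python3 -m crank '[0,0,0.15,0,0,-45,0, 0,0,0.15,0,0,-45,0, 0,0,0.15,0,0,-40,0, 0,0,0.15,0,0,0,0]'
python3 -m crank '[0,0,0,-3,60,0,0, 0,0,0,-3,60,0,0, 0,0,0,-3,60,0,0, 0,0,0,-3,60,0,0]'
python3 go.py -0.06 0 0.2 35
```

```text
clock: 1.3
tool_pos: [0.2607, -0.6242, 0.331]
orientation: [-179.7, 0.3, 168.0]
force: [0.8, 0.6, -0.4]
opening: 0.0532
gripper_force: 0.0
clock: 1.8
tool_pos: [0.3207, -0.3885, 0.3266]
orientation: [-180.0, 0.0, 168.3]
force: [1.9, -0.2, 0.0]
opening: 0.0135
gripper_force: 0.0
t 1.8 pos [ 0.3207 -0.3885  0.3266] j [-28.0827   0.6384  -7.5034  -0.0016 -81.8246 -73.6386] F [ 1.9328 -0.2369  0.0212] open 0.013479349168601416
along/lat/z from tray front -0.08999739036994339 -0.5430413017177724 0.3265602906079887
turn(tool now) [-0.0002 -0.6103 -0.0003] shift mm in tool now [-29.7343 543.0804 126.5015] in target frame [ 48.0096 543.0515 120.8849]
```

```bash
python3 -m crank '[0,0,0,-3,60,0,0, 0,0,0,-3,60,0,0, 0,0,0,-2,60,0,0, 0,0,0,0,60,0,0, 0,0,0,0,60,0,0]' >/dev/null
python3 -m crank '[0,0,0,0,60,0,0, 0,0,0,0,60,0,0, 0,0,0,0,60,0,0, 0,0,0,0,60,0,0, 0,0,0,0,0,0,0]'
python3 -m crank '[0,-0.15,0,0,0,0,0, 0,-0.15,0,0,0,0,0, 0,-0.15,0,0,0,0,0, 0,-0.16,0,0,0,0,0, 0,0,0,0,0,0,0]'
python3 go.py -0.06 0 0.12 35
```

```text
clock: 3.05
tool_pos: [0.4382, 0.1402, 0.3257]
orientation: [-180.0, -0.1, 168.5]
force: [-1.0, -0.2, -0.3]
opening: 0.0
gripper_force: 0.0
clock: 3.68
tool_pos: [0.4739, 0.1064, 0.3443]
orientation: [-180.0, 31.5, 171.2]
force: [-0.2, 0.2, 0.3]
opening: 0.0008
gripper_force: 0.0
t 3.675 pos [0.4739 0.1064 0.3443] j [  60.2139  -21.373   -42.363    33.741   -61.3468 -173.5797] F [-0.1916  0.2154  0.2783] open 0.0007500882340224365
along/lat/z from tray front -0.04038804932592413 -0.02732996477069156 0.3442570046590967
turn(tool now) [ 0.0271 -0.0619  0.0421] shift mm in tool now [132.553   28.3706 181.7898] in target frame [144.6917  27.3308 172.453 ]
```

```bash
sed -i "s/yaw=168.3/yaw=-11.7/; s/\[0,-np.radians(lean),0\]/[0,np.radians(lean),0]/" go.py
for i in 1; do
python3 -m crank '[0,0,-0.185,0,0,0,0, 0,0,-0.185,0,0,0,0, 0,0,-0.185,0,0,0,0, 0,0,-0.185,0,0,0,0, 0,0,-0.185,0,0,0,0]' >/dev/null
python3 -m crank '[0,0,-0.185,0,0,0,0, 0,0,-0.185,0,0,0,0, 0,0,-0.185,0,0,0,0, 0,0,-0.185,0,0,0,0, 0,0,-0.185,0,0,0,0]' >/dev/null
python3 -m crank '[0,0,-0.185,0,0,0,0, 0,0,-0.185,0,0,0,0, 0,0,-0.185,0,0,0,0, 0,0,-0.185,0,0,0,0, 0,0,-0.185,0,0,0,0]' 
done
python3 go.py -0.06 0 0.12 32
```

```text
clock: 5.55
tool_pos: [0.4747, 0.1082, 0.3445]
orientation: [-167.9, -29.1, -32.8]
force: [-0.1, 0.3, -0.2]
opening: 0.0003
gripper_force: 0.0
t 5.55 pos [0.4747 0.1082 0.3445] j [ 60.1698 -21.0605 -42.0309  33.5558 -61.4372 -14.2425] F [-0.0767  0.2673 -0.17  ] open 0.0002975205297892587
along/lat/z from tray front -0.03998711570704235 -0.025472384067154928 0.34451294504349955
turn(tool now) [-0.022   0.0167 -0.3201] shift mm in tool now [-133.4559   22.0384  182.0967] in target frame [-135.9436  -25.4732  179.7938]
```

```bash
python3 -m crank '[0,0,-0.16,0,0,0,0, 0,0,-0.16,0,0,0,0, -0.022,0.017,0,0,0,0,0]'
python3 -m crank '[0,0,0,-34,-6,45,0, 0,0,0,-34,-6,45,0, 0,0,0,-34,-6,45,0, 0,0,0,-34,-6,45,0, 0,0,0,0,0,0,0]'
python3 go.py -0.03 0 0.016 32
```

```text
clock: 5.92
tool_pos: [0.4748, 0.1079, 0.3448]
orientation: [-179.7, -32.3, -12.0]
force: [0.4, 0.1, 0.3]
opening: 0.0005
gripper_force: 0.0
clock: 6.55
tool_pos: [0.4793, 0.1549, 0.1614]
orientation: [178.4, -28.8, -12.1]
force: [0.9, -0.7, 0.2]
opening: 0.0001
gripper_force: 0.0
t 6.55 pos [0.4793 0.1549 0.1614] j [ 57.0988  -6.2369 -58.0814  47.062  -38.9018 -17.2042] F [ 0.8855 -0.6938  0.2039] open 0.00014713803862907775
along/lat/z from tray front -0.04492886087568271 0.02121757443789515 0.1614146633280399
turn(tool now) [ 0.0318  0.0565 -0.0046] shift mm in tool now [-56.7741  17.2609 135.2675] in target frame [-64.3967  21.2182 131.2303]
```

```bash
cat > kin.py <<'E'
import numpy as np
from scipy.spatial.transform import Rotation as R
from scipy.optimize import least_squares
D=[((.26,-.623,.196),(180,0,-157.322),(-50.815,20.545,.684,0,-70.135,-16.507)),
((.3207,-.3885,.3266),(180,0,168.3),(-28.0827,.6384,-7.5034,0,-81.8246,-73.6386)),
((.4739,.1064,.3443),(-180,31.5,171.2),(60.2139,-21.373,-42.363,33.741,-61.3468,-173.5797)),
((.4747,.1082,.3445),(-167.9,-29.1,-32.8),(60.1698,-21.0605,-42.0309,33.5558,-61.4372,-14.2425)),
((.4793,.1549,.1614),(178.4,-28.8,-12.1),(57.0988,-6.2369,-58.0814,47.062,-38.9018,-17.2042))]
def fk(q,p):
    r0,h,a,b,c,d,L,e=p; j=np.radians(q)
    th=j[1]-j[2]
    r=r0+a*np.sin(j[1])+b*np.cos(th)+c*np.sin(th); z=h+a*np.cos(j[1])-b*np.sin(th)+c*np.cos(th)
    A=R.from_rotvec([0,0,j[0]])
    W=A.apply([r,-d,z])
    # forearm frame x along forearm (pitched down th), roll s4*j4, pitch, roll
    O=A*R.from_rotvec([0,th,0])*R.from_rotvec([S[0]*j[3],0,0])*R.from_rotvec([0,-j[4],0])*R.from_rotvec([S[1]*j[5],0,0])
    # tool z = O x ; 
    zt=O.apply([1,0,0])
    return W+L*zt+e*O.apply([0,0,1])*0,O
S=(1,1)
p=None
def fit():
    global S,p
    best=None
    for s in((1,1),(-1,1),(1,-1),(-1,-1)):
        S=s
        def f(p):
            o=[]
            for P,eu,q in D:
                X,O=fk(q,p);Rt=R.from_euler('xyz',eu,degrees=True)
                o+=list(10*(X-np.array(P)))+list(O.apply([1,0,0])-Rt.apply([0,0,1]))
            return np.array(o)
        s_=least_squares(f,[0,.3,.4,.4,0,.19,.29,0])
        if best is None or s_.cost<best[0]: best=(s_.cost,s,s_.x,s_.fun)
    S=best[1];p=best[2];return best
if __name__=='__main__':
    np.set_printoptions(precision=4,suppress=True)
    b=fit();print(b[0],b[1],b[2]);print(b[3].reshape(-1,6))
    lo=np.array([-176,-82,-58.2,-173,-174]);hi=np.array([176,121,71.7,95.5,-.2])
    t=np.array([.9792,-.2028,0]);n=np.array([.2028,.9792,0]);F=np.array([.519,.125,0])
    for lean in(35,30,25,20):
      for al,z in((-.03,.20),(-.03,.1),(-.03,.016),(-.012,.20),(-.012,.1),(-.012,.016),(.04,.016),(.04,.17),(.04,.09)):
        zt=np.sin(np.radians(lean))*t+[0,0,-np.cos(np.radians(lean))];X=F+al*t+[0,0,z]
        def g(q):
            x,O=fk(list(q)+[0],p);return np.r_[10*(x-X),O.apply([1,0,0])-zt]
        s=least_squares(g,[55,-6,-50,40,-45],bounds=(lo,hi),x_scale=30)
        print(lean,al,z,'err',round(s.cost**.5,4),np.round(s.x))
E
python3 kin.py
```

```text
0.46606973633227927 (-1, -1) [0.1553 0.14   0.534  0.2922 0.08   0.1799 0.3623 0.    ]
[[ 0.0791  0.096   0.576   0.     -0.0001  0.    ]
 [ 0.0227  0.1227  0.2278  0.0005 -0.0003  0.    ]
 [-0.0073  0.026  -0.4617 -0.0008 -0.0005 -0.0004]
 [-0.0103  0.0259 -0.4575 -0.0003 -0.     -0.0002]
 [ 0.2508 -0.1314  0.1153 -0.0006 -0.0002 -0.0003]]
35 -0.03 0.2 err 0.0387 [ 61. -13. -58.  46. -45.]
35 -0.03 0.1 err 0.2315 [ 52.   5. -58.  41. -32.]
35 -0.03 0.016 err 0.353 [ 48.  21. -58.  43. -25.]
35 -0.012 0.2 err 0.0254 [ 59. -11. -58.  49. -43.]
35 -0.012 0.1 err 0.2105 [ 50.   6. -58.  45. -31.]
35 -0.012 0.016 err 0.3283 [ 47.  21. -58.  49. -23.]
35 0.04 0.016 err 0.2565 [ 43.  22. -58.  68. -21.]
35 0.04 0.17 err 0.0366 [ 50.  -3. -58.  60. -34.]
35 0.04 0.09 err 0.1636 [ 46.  10. -58.  60. -26.]
30 -0.03 0.2 err 0.0 [ 59. -12. -57.  43. -43.]
30 -0.03 0.1 err 0.1796 [ 50.   4. -58.  39. -30.]
30 -0.03 0.016 err 0.304 [ 46.  20. -58.  40. -22.]
30 -0.012 0.2 err 0.0 [ 56. -10. -56.  44. -41.]
30 -0.012 0.1 err 0.1581 [ 49.   5. -58.  43. -29.]
30 -0.012 0.016 err 0.2785 [ 45.  20. -
[... 380 characters left out ...]
err 0.1052 [ 47.   5. -58.  41. -26.]
25 -0.012 0.016 err 0.2277 [ 43.  19. -58.  42. -19.]
25 0.04 0.016 err 0.1523 [ 40.  21. -58.  67. -16.]
25 0.04 0.17 err 0.0 [ 44.  -1. -51.  42. -32.]
25 0.04 0.09 err 0.0562 [ 43.   9. -58.  58. -21.]
20 -0.03 0.2 err 0.0 [ 50.  -8. -48.  26. -43.]
20 -0.03 0.1 err 0.0747 [ 47.   4. -58.  33. -26.]
20 -0.03 0.016 err 0.2032 [ 43.  19. -58.  31. -18.]
20 -0.012 0.2 err 0.0 [ 47.  -6. -47.  26. -42.]
20 -0.012 0.1 err 0.0522 [ 45.   5. -58.  38. -24.]
20 -0.012 0.016 err 0.1762 [ 41.  19. -58.  38. -16.]
20 0.04 0.016 err 0.0991 [ 38.  20. -58.  65. -13.]
20 0.04 0.17 err 0.0 [ 41.   1. -47.  30. -33.]
20 0.04 0.09 err 0.0021 [ 41.   9. -58.  56. -19.]
```

```bash
cat > rec.py <<'E'
from plant import get_obs
import json
o=get_obs();r=[list(map(float,o[k])) for k in('tool_pos','orientation','joint_pos')]
open('data.jsonl','a').write(json.dumps(r)+'\n');print([[round(x,3) for x in y] for y in r])
E
python3 rec.py
python3 -m crank '[0,0,0,30,-10,-50,0, 0,0,0,30,-10,-50,0, 0,0,0,0,0,0,0]' >/dev/null; python3 rec.py
python3 -m crank '[0.18,0,0,0,0,0,0, 0.18,0,0,0,0,0,0, 0,0,0,0,0,0,0]' >/dev/null; python3 rec.py
python3 -m crank '[-0.18,-0.18,0,0,0,0,0, -0.18,-0.18,0,0,0,0,0, 0,0,0,0,0,0,0]' >/dev/null; python3 rec.py
python3 -m crank '[-0.18,-0.18,0,0,0,0,0, -0.18,0,0,0,0,0,0, 0,0,0,0,0,0,0]' >/dev/null; python3 rec.py
python3 -m crank '[0.18,0,0,0,0,0,0, 0.18,0,0,0,0,0,0, 0,0,0,0,0,0,0]' >/dev/null; python3 rec.py
```

```text
[[0.479, 0.155, 0.161], [178.361, -28.766, -12.061], [57.099, -6.237, -58.081, 47.062, -38.902, -17.204]]
[[0.489, 0.179, 0.285], [179.197, -29.024, -12.281], [62.468, -10.971, -42.193, 34.416, -56.579, -3.765]]
[[0.487, 0.173, 0.279], [-160.45, -28.854, -12.368], [51.829, -21.189, -50.126, 28.749, -33.256, 10.523]]
[[0.49, 0.179, 0.279], [-177.473, -13.788, -8.886], [50.215, -6.041, -26.213, 11.988, -60.996, 26.187]]
[[0.488, 0.177, 0.277], [164.514, -6.302, -8.931], [52.291, 6.291, -15.109, 12.997, -79.687, 24.339]]
[[0.487, 0.174, 0.281], [-174.059, -6.593, -9.232], [42.741, -3.369, -18.363, 1.64, -66.276, 37.825]]
```

```bash
cat > kin.py <<'E'
import numpy as np, json
from scipy.spatial.transform import Rotation as R
from scipy.optimize import least_squares
D=[((.26,-.623,.196),(180,0,-157.322),(-50.815,20.545,.684,0,-70.135,-16.507)),
((.3207,-.3885,.3266),(180,0,168.3),(-28.0827,.6384,-7.5034,0,-81.8246,-73.6386)),
((.4739,.1064,.3443),(-180,31.5,171.2),(60.2139,-21.373,-42.363,33.741,-61.3468,-173.5797)),
((.4747,.1082,.3445),(-167.9,-29.1,-32.8),(60.1698,-21.0605,-42.0309,33.5558,-61.4372,-14.2425))]
D+=[json.loads(l) for l in open('data.jsonl')]
rv=R.from_rotvec
def fk(q,p):
    # generic offsets along each link; roll about forearm is -j4
    j=np.radians(q); r0,h,d,ax,a,bx,bz,v4,v5x,v5z,L,k2=p
    A=rv([0,0,j[0]]);B=A*rv([0,j[1],0]);C=A*rv([0,j[1]-j[2],0]);E=C*rv([-j[3],0,0]);G=E*rv([0,-j[4],0])
    X=A.apply([r0,-d,h])+B.apply([ax,0,a])+C.apply([bx,0,bz])+E.apply([0,v4,0])+G.apply([L,0,v5z])
    return X,G.apply([1,0,0])
def f(p):
    o=[]
    for P,eu,q in D:
        X,z=fk(q,p);o+=list(10*(X-np.array(P)))+list(z-R.from_euler('xyz',eu,degrees=True).apply([0,0,1]))
    return np.r_[np.array(o),1e-3*np.array(p)]
S=least_squares(f,[.05,.3,.19,0,.4,.4,0,0,0,0,.29,0]);p=S.x
lo=np.array([-176,-82,-58.2,-173,-174]);hi=np.array([176,121,71.7,95.5,-.2])
def ik(X,zt,q0s=([55,-6,-50,40,-45],[30,10,-20,0,-60],[20,20,-30,-60,-40])):
    best=None
    for q0 in q0s:
        def g(q):
            x,z=fk(q,p);return np.r_[10*(x-X),z-zt]
        s=least_squares(g,q0,bounds=(lo,hi),x_scale=30)
        if best is None or s.cost<best.cost: best=s
    return best
if __name__=='__main__':
    np.set_printoptions(precision=4,suppress=True)
    print(S.cost,p);print(S.fun[:-12].reshape(-1,6)[:,:3])
    t=np.array([.9792,-.2028,0]);n=np.array([.2028,.9792,0]);F=np.array([.519,.125,0])
    for lean in(32,25,18,0):
      for al,z in((-.03,.20),(-.012,.1),(-.012,.016),(.04,.016),(.04,.17),(.04,.09)):
        zt=np.sin(np.radians(lean))*t+[0,0,-np.cos(np.radians(lean))];X=F+al*t+[0,0,z]
        s=ik(X,zt);print(lean,al,z,'err',round(s.cost**.5,4),np.round(s.x))
E
python3 kin.py
```

```text
1.0471045708184267e-05 [-0.0005  0.1986  0.0001  0.0006  0.6015  0.4636  0.     -0.1917  0.
 -0.0002  0.4079  0.    ]
[[ 0.0016  0.0019  0.0021]
 [ 0.0002 -0.0009 -0.001 ]
 [-0.0001  0.0002  0.0005]
 [-0.0004 -0.0004  0.001 ]
 [ 0.0005 -0.0001 -0.0006]
 [ 0.0001  0.0001 -0.0001]
 [ 0.0001 -0.0009  0.0003]
 [ 0.0002 -0.0002 -0.0004]
 [ 0.0004  0.0004 -0.0013]
 [ 0.0004 -0.0004 -0.0006]]
32 -0.03 0.2 err 0.0042 [ 55. -11. -58.  48. -40.]
32 -0.012 0.1 err 0.1071 [ 46.   2. -58.  50. -29.]
32 -0.012 0.016 err 0.1886 [ 42.  12. -58.  54. -23.]
32 0.04 0.016 err 0.1533 [ 31.  14. -58.  73. -20.]
32 0.04 0.17 err 0.0021 [ 38.  -3. -58.  63. -27.]
32 0.04 0.09 err 0.0858 [ 35.   6. -58.  65. -23.]
25 -0.03 0.2 err 0.0 [ 53.  -9. -50.  34. -43.]
25 -0.012 0.1 err 0.0285 [ 44.   1. -58.  48. -26.]
25 -0.012 0.016 err 0.1112 [ 40.  11. -58.  50. -20.]
25 0.04 0.016 err 0.0783 [ 29.  13. -58.  70. -15.]
25 0.04 0.17 err 0.0 [ 42.  -1. -48.  38. -33.]
25 0.04 0.09 err 0.0077 [ 33.   5. -58.  62. -20.]
18 -0.03 0.2 err 0.0 [ 50.  -6. -41.  21. -48.]
18 -0.012 0.1 err 0.0 [ 45.   2. -51.  31. -31.]
18 -0.012 0.016 err 0.0305 [ 39.  10. -58.  47. -17.]
18 0.04 0.016 err 0.0 [ 28.  13. -58.  67. -12.]
18 0.04 0.17 err 0.0 [ 41.   2. -38.  22. -41.]
18 0.04 0.09 err 0.0 [ 39.   7. -47.  31. -28.]
0 -0.03 0.2 err 0.0 [ 37.   4. -20.  -0. -66.]
0 -0.012 0.1 err 0.0 [ 36.  11. -26.  -0. -53.]
0 -0.012 0.016 err 0.0 [ 36.  17. -31.   0. -41.]
0 0.04 0.016 err 0.0 [ 31.  21. -25.   0. -44.]
0 0.04 0.17 err 0.0 [ 31.  12. -15.  -0. -63.]
0 0.04 0.09 err 0.0 [ 31.  16. -21.   0. -53.]
```

```bash
cat > s.py <<'E'
from kin import *
rng=np.random.default_rng(0)
t=np.array([.9792,-.2028,0]);n=np.array([.2028,.9792,0]);F=np.array([.519,.125,0])
starts=[lo+rng.random(5)*(hi-lo) for _ in range(25)]
for al,z in((-.012,.016),(.04,.016),(.04,.09)):
  for lean in(30,24):
    for az in(0,-40,40):
        a=np.radians(az);l=np.radians(lean)
        zt=np.sin(l)*(np.cos(a)*t+np.sin(a)*n)+[0,0,-np.cos(l)];X=F+al*t+[0,0,z];sol=set()
        best=9
        for q0 in starts:
            s=ik(X,zt,(q0,));best=min(best,s.cost**.5)
            if s.cost**.5<2e-3: sol.add(tuple(np.round(s.x)))
        print(al,z,lean,az,round(best,3),[tuple(map(int,x)) for x in sol])
E
python3 s.py
```

```text
-0.012 0.016 30 0 0.03 []
-0.012 0.016 30 -40 0.0 [(50, 18, -56, 55, -37)]
-0.012 0.016 30 40 0.041 []
-0.012 0.016 24 0 0.061 []
-0.012 0.016 24 -40 0.0 [(49, 16, -53, 46, -34)]
-0.012 0.016 24 40 0.031 []
0.04 0.016 30 0 0.025 []
0.04 0.016 30 -40 0.0 [(44, 20, -52, 58, -36)]
0.04 0.016 30 40 0.018 []
0.04 0.016 24 0 0.067 []
0.04 0.016 24 -40 0.0 [(43, 19, -49, 48, -33)]
0.04 0.016 24 40 0.009 []
0.04 0.09 30 0 0.064 []
0.04 0.09 30 -40 0.0 [(48, 14, -46, 45, -45)]
0.04 0.09 30 40 0.004 []
0.04 0.09 24 0 0.0 [(34, 5, -58, 60, -20)]
0.04 0.09 24 -40 0.0 [(46, 14, -42, 36, -43)]
0.04 0.09 24 40 0.0 [(33, 4, -44, 6, -17)]
```

```bash
cat > opt.py <<'E'
from kin import *
t=np.array([.9792,-.2028,0]);n=np.array([.2028,.9792,0]);F=np.array([.519,.125,0])
M=np.c_[t,n,[0,0,1]]           # tray frame -> world
def pts():
    g=np.linspace(-1,1,9)
    body=[(.039*a,.0965*b,-.066-c) for a in g for b in g for c in np.linspace(0,.14,12)]
    arm=[(.055*np.cos(u),.055*np.sin(u),-c) for u in np.linspace(0,6.28,12) for c in np.linspace(.206,.41,8)]
    return np.array(body+arm)
PT=pts()
JAR=(np.array([.5347,.2803,0])-F)@M; MILL=(np.array([.4718,-.0268,0])-F)@M
def Rt(lean,az,spin):  # in tray frame; spin=0: tool x horizontal-forward at az
    return R.from_euler('z',az,degrees=True)*R.from_euler('x',180,degrees=True)*R.from_euler('y',lean,degrees=True)*R.from_euler('z',spin,degrees=True)
def clear(P,Rm,carr=.15):
    Q=Rm.apply(PT)+P; c=[]
    c.append((.069-Q[:,0])[Q[:,2]<.2].min() if (Q[:,2]<.2).any() else .2)   # front face
    d=np.abs(Q-[.046,0,carr-.006])-[.017,.018,.006]; pad=np.linalg.norm(np.maximum(d,0),axis=1).min()
    c.append(pad)
    for C,r,h in((JAR,.034,.1),(MILL,.028,.179)):
        e=np.c_[np.linalg.norm(Q[:,:2]-C[:2],axis=1)-r,Q[:,2]-h];c.append(np.linalg.norm(np.maximum(e,0),axis=1).min())
    c.append(Q[:,2].min())
    return np.array(c)
def feas(P,Rm):
    s=ik(F+M@P,M@Rm.apply([0,0,1]),([48,16,-52,50,-35],));return s.cost**.5,s.x
if __name__=='__main__':
    np.set_printoptions(precision=3,suppress=True)
    res=[]
    print('jar',JAR,'mill',MILL)
    for lean in(20,24,28,32):
     for az in(0,-15,-25,-35,-45):
      for lat in(0,-.03,-.05):
       for spin in(0,-15,15,30,-30,45):
        Rm=Rt(lean,az,spin);tip=[.042,lat,.016]
        c=clear(np.array(tip),Rm)[[0,1,2,3,4]];c2=clear(np.array([-.012,lat,.016]),Rm)
        m=min(c.min(),c2.min())
        if m<.008: continue
        e,q=feas(np.array(tip),Rm);e2,q2=feas(np.array([-.012,lat,.016]),Rm)
        if max(e,e2)<2e-3: res.append((m,lean,az,lat,spin,c,c2,q,q2))
    res.sort(key=lambda r:-r[0])
    for r in res[:6]: print(*r)
    res=[]
    for lean in(20,24,28,32):
     for az in(0,-15,-25,-35,-45):
      for spin in(0,15,30,-15):
        Rm=Rt(lean,az,spin);tip=np.array([.044,0,.097])
        c=clear(tip,Rm,.095)
        e,q=feas(tip,Rm)
        if e<2e-3: res.append((c.min(),lean,az,spin,c,q))
    res.sort(key=lambda r:-r[0])
    print('LEVER')
    for r in res[:6]: print(*r)
E
python3 opt.py
```

```text
jar [-0.016  0.155  0.   ] mill [-0.015 -0.158  0.   ]
LEVER
0.01736468527646917 28 -15 -15 [0.017 0.059 0.032 0.042 0.126] [ 38.917   6.831 -56.618  62.635 -28.782]
0.01621634559494138 24 0 0 [0.016 0.062 0.048 0.034 0.141] [ 35.083   4.68  -56.329  56.102 -20.923]
0.012990058676673563 24 -15 -15 [0.013 0.061 0.037 0.041 0.132] [ 40.968   7.388 -51.91   48.441 -30.185]
0.010925317248843713 20 0 0 [0.011 0.063 0.052 0.034 0.146] [ 38.813   6.13  -49.191  36.57  -26.298]
0.00854368086887583 20 -15 -15 [0.009 0.062 0.043 0.039 0.138] [ 41.45    8.275 -46.418  35.857 -32.816]
0.0032815695000627254 32 -25 -15 [0.003 0.057 0.023 0.052 0.12 ] [ 43.553   9.683 -55.304  62.034 -36.25 ]
```

```bash
cat > o2.py <<'E'
from opt import *
np.set_printoptions(precision=3,suppress=True)
for al in(.042,-.012):
  res=[]
  for lean in range(16,41,3):
   for az in range(-50,11,6):
    for lat in(.03,0,-.03,-.055):
     for ds in(-20,-10,0,10):
      for z in(.022,):
        Rm=Rt(lean,az,az+ds);P=np.array([al,lat,z]);c=clear(P,Rm)
        if c.min()<.004: continue
        res.append((c.min(),lean,az,lat,az+ds,c,P,Rm))
  res.sort(key=lambda r:-r[0]);k=0;print(al,len(res))
  for r in res:
    e,q=feas(r[6],r[7])
    if e<3e-3:
        print(*r[:6],q);k+=1
        if k>5:break
E
python3 o2.py
```

```text
0.042 168
0.009737569163729275 40 -44 -0.055 -44 [0.012 0.01  0.018 0.017 0.011] [ 42.547  21.694 -57.771  70.065 -42.585]
0.006340541806267188 37 -44 -0.055 -44 [0.011 0.006 0.024 0.013 0.017] [ 41.509  20.436 -57.072  67.566 -40.236]
0.0056025509004313245 40 -44 -0.055 -54 [0.019 0.006 0.016 0.012 0.008] [ 42.547  21.694 -57.771  70.065 -42.585]
0.0041170786503544965 34 -38 -0.03 -38 [0.013 0.004 0.013 0.031 0.026] [ 40.254  18.767 -57.58   70.752 -36.32 ]
-0.012 699
0.025739100342111375 22 -50 -0.03 -50 [0.056 0.03  0.026 0.028 0.046] [ 47.129  16.255 -49.28   35.666 -37.452]
0.025396324128529598 25 -38 -0.03 -38 [0.062 0.04  0.029 0.025 0.044] [ 45.63   13.909 -57.391  52.083 -32.234]
0.02499744735953002 22 -44 -0.03 -44 [0.058 0.033 0.029 0.025 0.048] [ 46.462  14.902 -52.337  40.32  -34.467]
0.024933162836706442 25 -44 -0.03 -44 [0.059 0.036 0.025 0.028 0.042] [ 47.465  15.454 -54.038  45.268 -35.398]
0.024314500487836933 16 -2 0 8 [0.046 0.029 0.024 0.029 0.071] [ 39.154   9.788 -58.113  46.648 -17.587]
0.024129485414292336 25 -38 -0.03 -48 [0.055 0.035 0.024 0.027 0.04 ] [ 45.63   13.909 -57.391  52.083 -32.234]
```

```bash
cat > o3.py <<'E'
from opt import *
from scipy.optimize import differential_evolution
np.set_printoptions(precision=3,suppress=True)
def tip(Rm,z):
    c=np.array([Rm.apply([x,y,0]) for x in(.0095,-.0095) for y in np.linspace(-.021,.021,9)])
    ok=(c[:,2]+z>.009)&(c[:,2]+z<.029);return (c[ok,0].max() if ok.any() else -.02),c[:,2].min()+z
def cost(v,full=False,face=.05):
    lean,az,ds,lat,z=v;Rm=Rt(lean,az,az+ds);lead,low=tip(Rm,z)
    P=np.array([face-lead,lat,z]);c=clear(P,Rm)
    e,q=feas(P,Rm)
    m=min(c.min(),low+.006)
    if full:return m,P,c,low,lead,e,q
    return -m+max(0,e-1e-3)*2
if __name__=='__main__':
    b=[(15,45),(-60,20),(-50,50),(-.06,.06),(.014,.03)]
    r=differential_evolution(cost,b,maxiter=25,popsize=8,seed=1,workers=-1,updating='deferred',polish=False,tol=1e-6)
    print(r.fun,r.x);print(*cost(r.x,True));print('start',*cost(r.x,True,0.))
E
nproc; time timeout 500 python3 o3.py
```

```text
4
-0.0114872848905609 [ 39.144 -41.328   3.373  -0.042   0.023]
0.0114872848905609 [ 0.038 -0.042  0.023] [0.012 0.011 0.012 0.028 0.017] 0.010237649560413216 0.011633416118380617 0.0009214664080120009 [ 42.984  20.885 -58.2    71.248 -41.5  ]
start 0.016237649560413216 [-0.012 -0.042  0.023] [0.062 0.055 0.02  0.032 0.017] 0.010237649560413216 0.011633416118380617 0.03505806873199809 [ 52.131  20.157 -58.2    58.417 -43.752]
real	0m2.513s
user	0m8.050s
sys	0m0.104s
```

```bash
cat > o4.py <<'E'
from o3 import *
def both(v):
    m=cost(v); 
    s=cost(v,True,0.); k=cost(v,True,.025)
    return m+2*max(0,s[5]-1e-3)+2*max(0,k[5]-1e-3)+max(0,.012-s[0])
b=[(15,45),(-60,20),(-50,50),(-.06,.06),(.014,.03)]
for sd in(1,2):
    r=differential_evolution(both,b,maxiter=60,popsize=12,seed=sd,workers=-1,updating='deferred',polish=False,tol=1e-6)
    print(r.fun,r.x);print(*cost(r.x,True));print('start',*cost(r.x,True,0.))
E
timeout 500 python3 o4.py
```

```text
-0.009455656416112443 [ 38.692 -46.839   2.64   -0.047   0.02 ]
0.009455656416112443 [ 0.038 -0.047  0.02 ] [0.01  0.009 0.009 0.027 0.012] 0.00669435984535652 0.011632814683082086 5.460256743154485e-06 [ 44.872  22.488 -55.018  62.955 -43.057]
start 0.012084128494515426 [-0.012 -0.047  0.02 ] [0.06  0.052 0.017 0.031 0.012] 0.00669435984535652 0.011632814683082086 0.0008511759044943223 [ 51.743  20.568 -58.2    58.031 -43.676]
-0.009437955160645729 [ 43.043 -48.15    3.309  -0.055   0.029]
0.009437955160645729 [ 0.038 -0.055  0.029] [0.009 0.009 0.01  0.025 0.012] 0.01440415524450742 0.012145784237764067 6.509420374861368e-06 [ 46.838  23.713 -55.151  62.976 -47.216]
start 0.012024564560915937 [-0.012 -0.055  0.029] [0.059 0.054 0.019 0.03  0.012] 0.01440415524450742 0.012145784237764067 6.509420398440994e-06 [ 53.964  21.958 -58.186  57.576 -47.71 ]
```

```bash
cat > chk.py <<'E'
from o3 import *
def show(lean,az,spin,al,lat,z):
    Rm=Rt(lean,az,spin);P=np.array([al,lat,z]);e,q=feas(P,Rm);print(lean,az,spin,P,'e',round(e,4),q,'clr',clear(P,Rm),'tip',np.round(tip(Rm,z),4))
if __name__=='__main__':
    for al in(-.012,.012,.038): show(40,-46,-43,al,-.05,.023)
    for lean in(34,28,22):
        for al,z in((-.03,.28),(-.03,.15),(-.03,.06),(-.03,.023),(-.012,.023)): show(lean,-46,-43,al,-.05,z)
E
python3 chk.py
```

```text
40 -46 -43 [-0.012 -0.05   0.023] e 0.0111 [ 52.382  20.861 -58.2    57.805 -44.864] clr [0.06  0.054 0.02  0.029 0.013] tip [0.012 0.009]
40 -46 -43 [ 0.012 -0.05   0.023] e 0.0 [ 48.352  21.33  -57.819  62.703 -44.037] clr [0.036 0.033 0.016 0.027 0.013] tip [0.012 0.009]
40 -46 -43 [ 0.038 -0.05   0.023] e 0.0 [ 44.859  22.35  -56.069  65.138 -43.747] clr [0.01  0.01  0.012 0.025 0.013] tip [0.012 0.009]
34 -46 -43 [-0.03 -0.05  0.28] e 0.0 [ 58.882  -1.698 -36.341  31.243 -74.609] clr [0.2   0.171 0.198 0.184 0.282] tip [-0.02   0.268]
34 -46 -43 [-0.03 -0.05  0.15] e 0.0 [ 57.493   5.702 -48.497  36.733 -57.781] clr [0.076 0.064 0.09  0.076 0.152] tip [-0.02   0.138]
34 -46 -43 [-0.03 -0.05  0.06] e 0.0 [ 54.53   13.324 -56.223  46.691 -45.344] clr [0.076 0.049 0.047 0.023 0.062] tip [-0.02   0.048]
34 -46 -43 [-0.03  -0.05   0.023] e 0.0099 [ 52.41   17.273 -58.2    51.933 -41.176] clr [0.076 0.063 0.033 0.023 0.025] tip [0.011 0.011]
34 -46 -43 [-0.012 -0.05   0.023] e 0.0 [ 49.325  17.662 -58.119  55.874 -40.233] clr [0.058 0.047 0.03  0.02  0.025] tip [0.011 0.011]
28 -46 -4
[... 638 characters left out ...]
.037] tip [0.011 0.013]
22 -46 -43 [-0.03 -0.05  0.28] e 0.0 [ 51.269  -3.207 -29.436  21.804 -72.51 ] clr [0.2   0.184 0.22  0.182 0.306] tip [-0.02   0.272]
22 -46 -43 [-0.03 -0.05  0.15] e 0.0 [ 50.52    2.928 -42.421  25.834 -54.74 ] clr [0.07  0.065 0.107 0.062 0.176] tip [-0.02   0.142]
22 -46 -43 [-0.03 -0.05  0.06] e 0.0 [ 48.828   9.805 -50.943  33.332 -40.81 ] clr [0.07  0.038 0.059 0.005 0.086] tip [-0.02   0.052]
22 -46 -43 [-0.03  -0.05   0.023] e 0.0 [ 47.193  13.166 -54.578  39.428 -34.75 ] clr [0.07  0.049 0.05  0.005 0.049] tip [0.011 0.015]
22 -46 -43 [-0.012 -0.05   0.023] e 0.0 [ 44.963  14.243 -53.117  40.186 -34.5  ] clr [0.052 0.032 0.048 0.005 0.049] tip [0.011 0.015]
```

```bash
cat > go.py <<'E'
import sys
from o3 import *
from plant import get_obs
lean,az,spin,al,lat,z=map(float,sys.argv[1:7])
o=get_obs();R0=R.from_euler('xyz',o['orientation'],degrees=True);W=R.from_matrix(M)*Rt(lean,az,spin)
P=F+M@np.array([al,lat,z]);d=P-o['tool_pos'];c=(o['tool_pos']-F)@M
print('t',o['clock'],'now al/lat/z',c,'j',o['joint_pos'],'F',o['force']@M,'clr',clear(c,R.from_matrix(M.T)*R0))
print('turn',(R0.inv()*W).as_rotvec(),'shift now-frame',1e3*R0.inv().apply(d),'target-frame',1e3*W.inv().apply(d),'in target frame: up10',10*W.inv().apply([0,0,1]),'fwd10',10*W.inv().apply(t))
e,q=feas(np.array([al,lat,z]),Rt(lean,az,spin));print('ik',round(e,4),q)
E
python3 go.py 31 -46 -43 -.027 -.05 .28
```

```text
t 8.425 now al/lat/z [-0.041  0.042  0.281] j [ 42.741  -3.369 -18.363   1.64  -66.276  37.825] F [0.695 0.649 0.239] clr [0.2   0.198 0.255 0.174 0.332]
turn [-0.494  0.269  0.057] shift now-frame [10.26  92.08  -6.917] target-frame [10.753 82.961 40.419] in target frame: up10 [ 3.767  3.513 -8.572] fwd10 [ 9.26  -1.2    3.578]
ik 0.0 [ 56.74   -2.068 -34.571  29.245 -73.687]
```

```bash
python3 -m crank '[-0.124,0.067,0.014,0,0,0,0, -0.124,0.067,0.014,0,0,0,0, -0.124,0.067,0.014,0,0,0,0, -0.124,0.067,0.014,0,0,0,0, 0,0,0,0,0,0,0]' >/dev/null
python3 -m crank '[0,0,0,5.5,41.5,20,0, 0,0,0,5.5,41.5,20,0, 0,0,0,0,0,0,0]' >/dev/null
python3 go.py 31 -46 -43 -.027 -.05 .08
```

```text
t 9.425 now al/lat/z [-0.027 -0.051  0.279] j [ 56.667  -1.838 -34.485  29.219 -73.851   6.389] F [ 0.027  0.107 -0.283] clr [0.2   0.172 0.202 0.182 0.287]
turn [0.005 0.002 0.004] shift now-frame [-74.724 -72.024 170.378] target-frame [-75.347 -70.763 170.631] in target frame: up10 [ 3.767  3.513 -8.572] fwd10 [ 9.26  -1.2    3.578]
ik 0.0 [ 53.603  10.54  -53.281  41.305 -46.631]
```

```bash
python3 -m crank '[0,0,0,-15,-14.2,34,0, 0,0,0,-15,-14.2,34,0, 0,0,0,-15,-14.2,34,0, 0,0,0,-15,-14.2,34,0, 0,0,0,-15,-14.2,34,0]' 
python3 -m crank '[0,0,0,0,0,0,0]' >/dev/null
python3 go.py 31 -46 -43 -.027 -.05 .023
python3 - <<'E'
from h import *
for c in('top','scene','wrist'): cv2.imwrite(f'pics/{c}2.png',eyes.snapshot(c))
print([(round(r['p'],2),np.round(r['location']),at('wrist',r['location'],.019)) for r in spotter.place_of('wrist','tray_front')[:2]])
im=cv2.imread('pics/top2.png')[105:285,180:340]
cv2.imwrite('pics/crop2.png',cv2.resize(im,None,fx=3.3,fy=3.3,interpolation=cv2.INTER_CUBIC))
E
```

```text
clock: 10.05
tool_pos: [0.483, 0.0842, 0.0794]
orientation: [157.3, -22.0, -9.9]
force: [0.3, -0.3, -0.2]
opening: 0.0003
gripper_force: 0.0
t 10.175 now al/lat/z [-0.028 -0.05   0.079] j [ 53.847  11.074 -52.934  40.935 -47.121 -12.101] F [-0.479  0.963  0.43 ] clr [0.073 0.039 0.055 0.02  0.086]
turn [0.01  0.002 0.009] shift now-frame [-20.248 -20.272  48.022] target-frame [-20.531 -19.586  48.186] in target frame: up10 [ 3.767  3.513 -8.572] fwd10 [ 9.26  -1.2    3.578]
ik 0.0004 [ 50.322  15.834 -58.2    51.491 -38.721]
[(0.83, array([205., 258.]), array([0.51764157, 0.1256498 , 0.019     ]))]
```

View pics/wrist2.png

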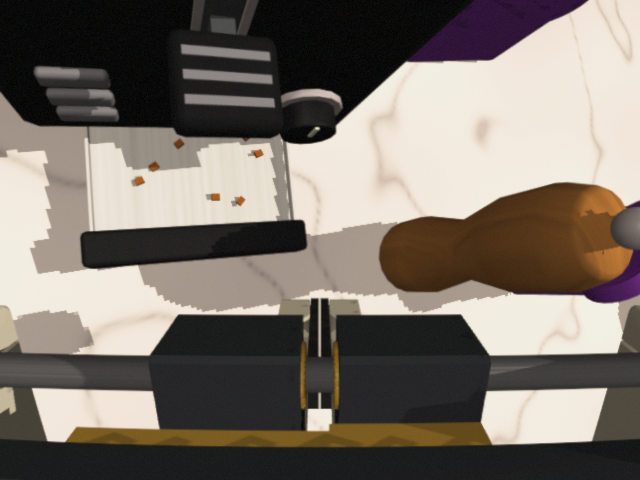

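View pics/crop2.png

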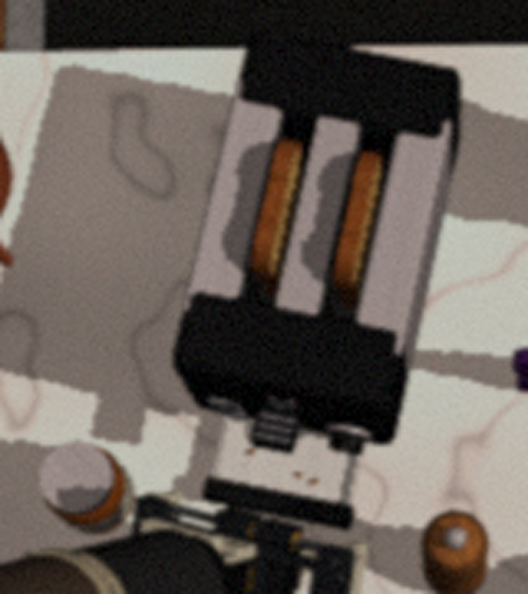

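The wrist view has the bar at (82–306, 220–267), the paddle at (172–280, 30–135), the dial at (312,115) and the mill at right. The network's tray_front agrees with my estimate within 2 mm. The top crop shows the hand between the jar and the mill. Next I check clearance to the protruding dial.

Run:
```python
from o3 import *
from h import ray
def plane(px,al):
    o,d=ray('wrist',px);o=(o-F)@M;d=d@M;return o+d*(al-o[0])/d[0]
for al in(.069,.06,.05,.04):
    print(al,'dial near rim/low edge',plane((308,140),al),'tip-left',plane((282,112),al),'right',plane((342,105),al))
print('paddle corners z',plane((180,130),.029),plane((280,137),.029))
for v in((40,-46,-43),):
    Rm=Rt(*v)
    Q=Rm.apply(PT)+[.038,-.05,.023]
    i=np.argsort(-Q[:,0])[:6];print(Q[i])
    for zz in(.05,.07,.09,.11,.13,.15):
        s=(abs(Q[:,2]-zz)<.012)&(abs(Q[:,1]+.05)<.03); print(zz,Q[s][:,0].max() if s.any() else None)
```

```text
0.069 dial near rim/low edge [ 0.069 -0.072  0.03 ] tip-left [ 0.069 -0.041  0.074] right [ 0.069 -0.071  0.086]
0.06 dial near rim/low edge [ 0.06  -0.061  0.056] tip-left [ 0.06  -0.034  0.095] right [ 0.06  -0.061  0.106]
0.05 dial near rim/low edge [ 0.05  -0.05   0.084] tip-left [ 0.05  -0.026  0.119] right [ 0.05  -0.05   0.128]
0.04 dial near rim/low edge [ 0.04  -0.039  0.113] tip-left [ 0.04  -0.019  0.142] right [ 0.04  -0.038  0.15 ]
paddle corners z [0.029 0.017 0.153] [ 0.029 -0.015  0.148]
[[0.059 0.069 0.05 ]
 [0.055 0.047 0.06 ]
 [0.053 0.074 0.059]
 [0.051 0.026 0.071]
 [0.05  0.068 0.045]
 [0.049 0.053 0.07 ]]
0.05 -0.01720346227263419
0.07 -4.7937004705823905e-05
0.09 0.03032654622116122
0.11 0.0389043088551254
0.13 0.02928478780973099
0.15 0.019665266764336584
```

```bash
python3 -m crank '[0,0,0,-8,-10,25,0, 0,0,0,-8,-10,25,0, 0,0,0,0,0,0,0]'
python3 go.py 35 -46 -43 -.004 -.05 .023
python3 - <<'E'
from o3 import *
print(0)
E
```

```text
clock: 10.75
tool_pos: [0.4879, 0.0807, 0.0244]
orientation: [157.1, -21.9, -9.9]
force: [0.5, -0.9, 0.8]
opening: 0.0002
gripper_force: 0.0
t 10.75 now al/lat/z [-0.021 -0.05   0.024] j [ 49.944  16.305 -57.389  51.17  -39.265 -21.073] F [ 0.687 -0.737  0.808] clr [0.067 0.051 0.035 0.018 0.031]
turn [-0.04   0.051  0.008] shift now-frame [15.671 -2.255  7.586] target-frame [15.244 -2.689  8.284] in target frame: up10 [ 4.195  3.912 -8.192] fwd10 [ 9.067 -1.38   3.984]
ik 0.0 [ 48.576  18.421 -57.85   57.513 -40.747]
0
```

```bash
python3 -m crank '[-0.02,0.026,0.004,7.7,-1.2,4,0, -0.02,0.026,0.004,7.7,-1.2,4,0, 0,0,0,0,0,0,0]'
python3 go.py 40 -46 -43 .018 -.05 .023
python3 - <<'E'
from o3 import *
E
```

```text
clock: 11.12
tool_pos: [0.5057, 0.0782, 0.0239]
orientation: [154.6, -24.9, -9.0]
force: [-0.0, -0.9, 0.4]
opening: 0.0006
gripper_force: 0.0
t 11.125 now al/lat/z [-0.003 -0.049  0.024] j [ 48.606  18.371 -57.799  57.612 -40.748 -26.701] F [ 0.171 -0.89   0.394] clr [0.05  0.041 0.027 0.022 0.024]
turn [-0.062  0.062 -0.002] shift now-frame [19.014 -2.031  9.972] target-frame [18.367 -2.646 10.989] in target frame: up10 [ 4.701  4.384 -7.66 ] fwd10 [ 8.798 -1.632  4.465]
ik 0.0 [ 47.512  21.559 -57.431  63.306 -43.967]
```

```bash
python3 -m crank '[-0.02,0.02,0,6.2,-0.9,3.6,0, -0.02,0.02,0,6.2,-0.9,3.6,0, -0.02,0.02,0,6.2,-0.9,3.6,0, 0,0,0,0,0,0,0]'
python3 go.py 40 -46 -43 .034 -.05 .023
python3 - <<'E'
from h import *
cv2.imwrite('pics/wrist3.png',eyes.snapshot('wrist'))
E
```

```text
clock: 11.62
tool_pos: [0.5258, 0.0716, 0.0203]
orientation: [150.2, -27.9, -7.2]
force: [0.0, 1.1, 1.1]
opening: 0.0003
gripper_force: 0.0
t 11.625 now al/lat/z [ 0.017 -0.051  0.02 ] j [ 47.339  21.833 -57.515  63.512 -43.735 -31.819] F [-0.171  1.053  1.102] clr [0.031 0.029 0.015 0.026 0.01 ]
turn [0.001 0.003 0.   ] shift now-frame [15.915 -2.282  4.857] target-frame [15.898 -2.284  4.913] in target frame: up10 [ 4.701  4.384 -7.66 ] fwd10 [ 8.798 -1.632  4.465]
ik 0.0 [ 45.372  22.189 -56.35   64.794 -43.79 ]
```

View pics/wrist3.png

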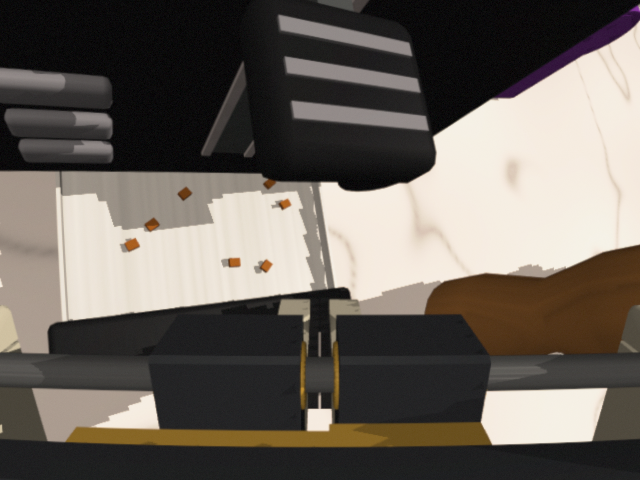

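Run:
```python
from o3 import *
from h import at
np.set_printoptions(precision=4,suppress=True)
for px in((348,290),(50,325),(60,172),(318,182)):
    print(px,(at('wrist',px,.03)-F)@M)
print([(r['p'],(at('wrist',r['location'],.019)-F)@M) for r in __import__('plant').spotter.place_of('wrist','tray_front')[:2]])
im=__import__('plant').eyes.snapshot('top')
print([(r['p'],(at('top',r['location'],.019)-F)@M) for r in __import__('plant').spotter.place_of('top','tray_front')[:2]])
```

```text
(348, 290) [ 0.0145 -0.0626  0.03  ]
(50, 325) [0.0173 0.0635 0.03  ]
(60, 172) [0.0759 0.0571 0.03  ]
(318, 182) [ 0.0707 -0.0561  0.03  ]
[(0.25, array([ 0.1416, -0.1006,  0.019 ]))]
[(0.92, array([-0.0003,  0.016 ,  0.019 ]))]
```

Run:
```python
from o3 import *
from h import *
np.set_printoptions(precision=4,suppress=True)
f=lambda u,v:(u/3.3+180,v/3.3+105)
for px in((210,478),(355,503),(205,498),(350,526)): print([((at('top',f(*px),z)-F)@M)[:2] for z in(.03,.008)])
o=get_obs();print('TCP px wrist',proj('wrist',o['tool_pos']),'top',proj('top',o['tool_pos']),'scene',proj('scene',o['tool_pos']))
for a in(0,.0155,.03): print(a,proj('wrist',[F+M@[a,l,z] for l in(-.065,.065) for z in(.03,.008)]).round())
im=cv2.imread('pics/wrist3.png')[230:400,30:420];cv2.imwrite('pics/c3.png',cv2.resize(im,None,fx=2,fy=2,interpolation=cv2.INTER_CUBIC))
```

```text
[array([0.015 , 0.0601]), array([0.0184, 0.0636])]
[array([ 0.0173, -0.0656]), array([ 0.0207, -0.0639])]
[array([-0.0027,  0.0607]), array([0.0004, 0.0641])]
[array([-0.0029, -0.0654]), array([ 0.0002, -0.0636])]
TCP px wrist [[317.9808 289.6505]] top [[282.6123 257.0312]] scene [[340.6035 246.6056]]
0 [[357. 318.]
 [336. 320.]
 [ 50. 374.]
 [ 58. 370.]]
0.0155 [[352. 287.]
 [331. 292.]
 [ 46. 330.]
 [ 55. 332.]]
0.03 [[347. 259.]
 [327. 266.]
 [ 44. 291.]
 [ 52. 297.]]
```

View pics/c3.png

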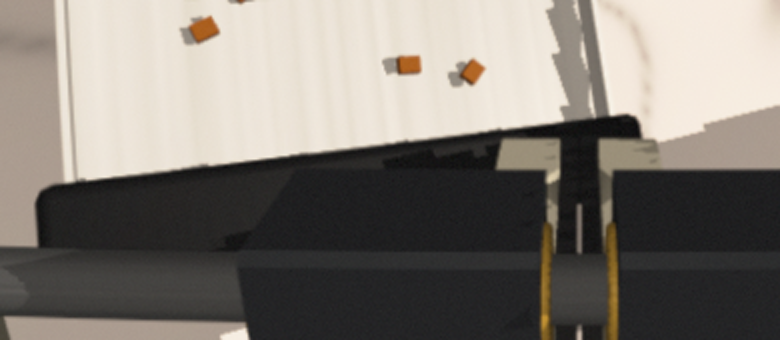

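```bash
python3 -m crank '[0.02,-0.02,0,-7.3,1.4,-3.7,0, 0.02,-0.02,0,-7.3,1.4,-3.7,0, 0.02,-0.02,0,-7.3,1.4,-3.7,0, 0,0,0,0,0,0,0]'
python3 go.py 35 -46 -43 -.01 -.05 .012
```

```text
clock: 12.32
tool_pos: [0.5013, 0.0775, 0.0224]
orientation: [154.6, -24.8, -9.1]
force: [-0.3, 0.7, -0.2]
opening: 0.0003
gripper_force: 0.0
t 12.325 now al/lat/z [-0.008 -0.05   0.022] j [ 48.911  18.249 -58.248  57.542 -40.572 -27.066] F [-0.446  0.658 -0.241] clr [0.054 0.045 0.028 0.021 0.023]
turn [-0.002  0.    -0.001] shift now-frame [-6.487 -3.854  7.579] target-frame [-6.483 -3.88   7.569] in target frame: up10 [ 4.195  3.912 -8.192] fwd10 [ 9.067 -1.38   3.984]
ik 0.0081 [ 48.923  19.536 -58.2    57.695 -40.136]
```

```bash
python3 -m crank '[0,0,0,-1.2,-2.1,4.5,0, 0,0,0,0,0,0,0]'
python3 -m crank '[0,0,0,-1.2,-2.1,4.5,0, 0,0,0,0,0,0,0]'
python3 -m crank '[0,0,0,-1.2,-2.1,4.5,0, 0,0,0,0,0,0,0]'
python3 go.py 35 -46 -43 -.004 -.05 .012
python3 - <<'E'
from h import *
a=eyes.snapshot('wrist')[180:360,180:440];o=get_obs();print(proj('wrist',o['tool_pos']))
R=np.array(eyes.camera_model('wrist')['extrinsics'])
b=eyes.snapshot('top')[220:290,230:330]
cv2.imwrite('pics/c4.png',np.vstack([cv2.resize(a,(780,300),interpolation=cv2.INTER_CUBIC) if 0 else cv2.resize(a,(433,300)),cv2.resize(b,(433,300),interpolation=cv2.INTER_CUBIC)]))
E
```

```text
clock: 12.58
tool_pos: [0.5033, 0.0777, 0.017]
orientation: [154.4, -24.7, -9.1]
force: [-0.5, -0.0, -0.4]
opening: 0.0004
gripper_force: 0.0
clock: 12.82
tool_pos: [0.5049, 0.0782, 0.0125]
orientation: [154.4, -24.6, -9.1]
force: [0.2, 0.8, -0.8]
opening: 0.0002
gripper_force: 0.0
clock: 13.08
tool_pos: [0.5066, 0.0789, 0.0082]
orientation: [154.4, -24.6, -9.1]
force: [0.1, -0.1, 0.2]
opening: 0.0005
gripper_force: 0.0
t 13.075 now al/lat/z [-0.003 -0.048  0.008] j [ 47.561  20.175 -58.216  60.06  -39.491 -28.873] F [ 0.165 -0.114  0.163] clr [0.049 0.045 0.019 0.023 0.008]
turn [ 0.003  0.004 -0.   ] shift now-frame [ 0.373  3.765 -2.613] target-frame [ 0.383  3.758 -2.623] in target frame: up10 [ 4.195  3.912 -8.192] fwd10 [ 9.067 -1.38   3.984]
ik 0.0043 [ 47.866  19.636 -58.2    59.162 -39.845]
[[317.88821079 289.74894008]]
```

View pics/c4.png

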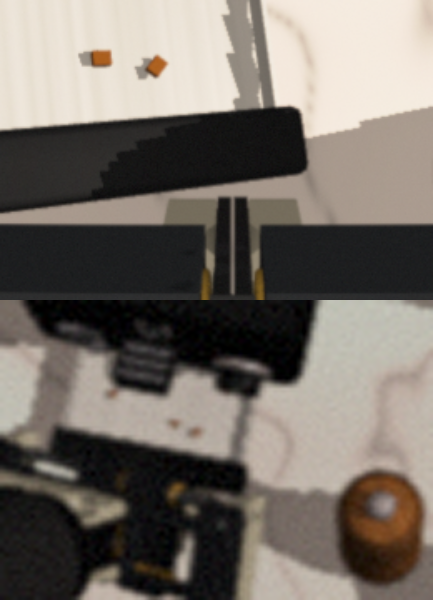

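Run:
```python
from o3 import *
from h import *
np.set_printoptions(precision=4,suppress=True)
f=lambda u,v:(u*.6+180,v*.6+180)
for px in((297,107),(20,131)): print('back top',(at('wrist',f(*px),.03)-F)@M)
for px in((303,172),(0,212)): print('low edge',(at('wrist',f(*px),.008)-F)@M,(at('wrist',f(*px),.03)-F)@M)
print('tip',[(at('wrist',f(*px),z)-F)@M for px in((232,197),) for z in(.008,.02)])
```

```text
back top [ 0.0159 -0.0623  0.03  ]
back top [0.0168 0.0139 0.03  ]
low edge [-0.0028 -0.0735  0.008 ] [-0.0025 -0.0612  0.03  ]
low edge [-0.0018  0.0188  0.008 ] [-0.0017  0.0204  0.03  ]
tip [array([-0.0071, -0.048 ,  0.008 ]), array([-0.0067, -0.0429,  0.02  ])]
```

```bash
python3 -m crank '[0,0,0,6,-0.9,2.7,0, 0,0,0,6,-0.9,2.7,0, 0,0,0,0,0,0,0]'
python3 go.py 40 -46 -43 .03 -.05 .008
python3 - <<'E'
from o3 import *
from h import *
for c in('wrist',):
    im=eyes.snapshot(c);cv2.imwrite('pics/wrist5.png',im)
    g=cv2.cvtColor(im,cv2.COLOR_BGR2GRAY)
    for col in(110,150,190,230,250):
        v=g[150:330,col].astype(int);r=150+np.argmin(np.diff(cv2.GaussianBlur(v.astype(np.float32).reshape(-1,1),(1,5),0).ravel()));print(col,r,((at(c,(col,r),.03)-F)@M).round(4))
E
```

```text
clock: 13.55
tool_pos: [0.5202, 0.0761, 0.0085]
orientation: [154.4, -24.6, -9.2]
force: [-0.1, -0.7, 1.5]
opening: 0.0006
gripper_force: 0.4
t 13.55 now al/lat/z [ 0.011 -0.048  0.009] j [ 45.694  20.7   -57.28   61.269 -39.348 -28.106] F [ 0.004 -0.687  1.548] clr [0.035 0.033 0.017 0.023 0.009]
turn [-0.057  0.068 -0.001] shift now-frame [16.877 -0.771  8.876] target-frame [16.24  -1.289  9.941] in target frame: up10 [ 4.701  4.384 -7.66 ] fwd10 [ 8.798 -1.632  4.465]
ik 0.0 [ 44.735  23.462 -57.431  67.662 -42.736]
110 286 [0.023 0.044 0.03 ]
150 283 [0.023 0.03  0.03 ]
190 278 [0.023 0.015 0.03 ]
230 274 [ 0.023 -0.001  0.03 ]
250 272 [ 0.022 -0.009  0.03 ]
```

Run:
```python
from o3 import *
from h import *
np.set_printoptions(precision=4,suppress=True)
ob=get_obs();R0=R.from_euler('xyz',ob['orientation'],degrees=True)
m=np.array(eyes.camera_model('wrist')['extrinsics']);print('cam in tool',R0.inv().apply(m[:3,3]-ob['tool_pos']),'axis',R0.inv().apply(m[:3,2]),'xaxis',R0.inv().apply(m[:3,0]))
for px in((319,299),(280,300),(358,300)):
    o,d=ray('wrist',px);o=R0.inv().apply(o-ob['tool_pos']);d=R0.inv().apply(d)
    print(px,[(o+d*(x-o[0])/d[0]) for x in(0,.0095)])
g=cv2.cvtColor(cv2.imread('pics/wrist5.png'),cv2.COLOR_BGR2GRAY)
print(proj('wrist',[ob['tool_pos']+R0.apply(v) for v in([.0095,0,0],[-.0095,0,0],[0,.021,0],[0,0,-.019])]))
```

```text
cam in tool [ 0.084   0.0006 -0.1876] axis [-0.3088  0.0002  0.9511] xaxis [0.0009 1.     0.0001]
(319, 299) [array([-0.    ,  0.0006, -0.0108]), array([ 0.0095,  0.0006, -0.0308])]
(280, 300) [array([ 0.   , -0.018, -0.012]), array([ 0.0095, -0.0159, -0.0319])]
(358, 300) [array([ 0.    ,  0.0191, -0.0119]), array([ 0.0095,  0.017 , -0.0318])]
[[317.864  272.1276]
 [317.8685 306.7357]
 [359.5602 289.7056]
 [317.7351 306.6668]]
```

```bash
python3 -m crank '[0,0,0,9,9,-18.4,0, 0,0,0,9,9,-18.4,0, 0,0,0,9,9,-18.4,0.3, 0,0,0,0,0,0,0.3, 0,0,0,0,0,0,0.3]'
python3 - <<'E'
from h import *
cv2.imwrite('pics/o3.png',eyes.snapshot('wrist'));print(get_obs()['opening'])
E
python3 -m crank '[0,0,0,0,0,0,1, 0,0,0,0,0,0,1, 0,0,0,0,0,0,1, 0,0,0,0,0,0,1, 0,0,0,0,0,0,1]'
python3 - <<'E'
from o3 import *
from h import *
np.set_printoptions(precision=4,suppress=True)
b=eyes.snapshot('wrist');ob=get_obs();print(ob['opening'],ob['clock'],(ob['tool_pos']-F)@M)
cv2.imwrite('pics/o10.png',b);a=cv2.imread('pics/o3.png');c=cv2.imread('pics/wrist5.png')
cv2.imwrite('pics/cmp.png',np.vstack([c[250:440],a[250:440],b[250:440]]))
E
```

```text
clock: 14.22
tool_pos: [0.5183, 0.0757, 0.0752]
orientation: [154.4, -24.6, -9.1]
force: [0.1, -0.8, -0.0]
opening: 0.0237
gripper_force: 0.0
0.025009907380326563
clock: 14.9
tool_pos: [0.5185, 0.0758, 0.0755]
orientation: [154.4, -24.6, -9.1]
force: [-0.8, 0.5, 0.2]
opening: 0.0709
gripper_force: 0.0
0.0748065091982704 14.95 [ 0.0094 -0.0482  0.0755]
```

View pics/cmp.png

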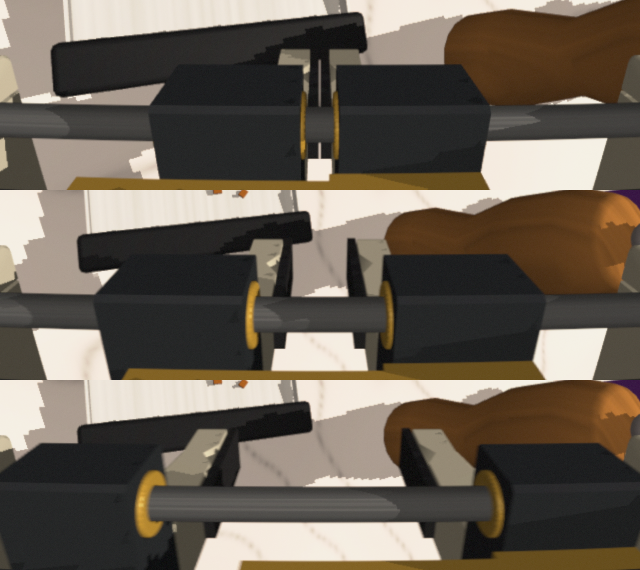

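Composite: the fingertips' front edge stays at about row 299 at every opening. They end about 28 mm short of the reported TCP, which fits passing over the bar earlier and then touching it. I replan with that offset.

```bash
sed -i 's/^S=least_squares(f,\(.*\));p=S.x/S=least_squares(f,\1);p=S.x.copy();p[10]-=0.028/' kin.py
sed -i "s/d=P-o\['tool_pos'\];c=(o\['tool_pos'\]-F)@M/T0=o['tool_pos']-.028*R0.apply([0,0,1]);d=P-T0;c=(T0-F)@M/" go.py
timeout 400 python3 o4.py; python3 opt.py | sed -n '/LEVER/,$p'; python3 go.py 35 -46 -43 -.01 -.05 .06
```

```text
-0.006977138756256751 [ 39.308 -50.039   3.228  -0.049   0.023]
0.006977138756256751 [ 0.038 -0.049  0.023] [0.007 0.007 0.007 0.028 0.012] 0.008895019952799737 0.011947537215107083 5.607300101162754e-06 [ 42.002  25.226 -54.663  65.227 -42.665]
start 0.012300777615477359 [-0.012 -0.049  0.023] [0.057 0.05  0.016 0.031 0.012] 0.008895019952799737 0.011947537215107083 0.0005408683005954433 [ 48.353  23.352 -58.2    60.999 -42.834]
-0.007101417333513688 [ 39.372 -50.041   3.23   -0.049   0.023]
0.007101417333513688 [ 0.038 -0.049  0.023] [0.007 0.007 0.007 0.028 0.012] 0.00880310664284848 0.011952093499767325 5.622687306716273e-06 [ 42.018  25.26  -54.677  65.281 -42.711]
start 0.01209618890150795 [-0.012 -0.049  0.023] [0.057 0.05  0.016 0.031 0.012] 0.00880310664284848 0.011952093499767325 0.0006618914688652638 [ 48.379  23.393 -58.2    61.017 -42.882]
LEVER
0.01736468527646917 28 -15 -15 [0.017 0.059 0.032 0.042 0.126] [ 32.83    9.491 -58.2    73.826 -24.886]
0.012990058676673563 24 -15 -15 [0.013 0.061 0.037 0.041 0.132] [ 36.616   9.926 -54.222  57.225 -25.609]
0.010925317248843713 20 0 0 [0.011 0.063 0.052 0.034 0.146] [ 35.613   8.87  -51.834  44.303 -21.097]
0.00854368086887583 20 -15 -15 [0.009 0.062 0.043 0.039 0.138] [ 38.903  10.773 -48.743  41.266 -28.181]
0.0032815695000627254 32 -25 -15 [0.003 0.057 0.023 0.052 0.12 ] [ 38.281  12.017 -56.945  70.996 -32.773]
-0.0007357302401818366 28 -25 -15 [-0.001  0.059  0.029  0.05   0.126] [ 39.534  11.808 -54.036  60.366 -31.641]
t 14.95 now al/lat/z [-0.002 -0.037  0.098] j [ 50.186  14.549 -52.464  48.194 -46.812 -16.095] F [-0.623  0.93   0.345] clr [0.048 0.02  0.044 0.039 0.098]
turn [ 0.002  0.004 -0.   ] shift now-frame [-24.207  -1.778  33.804] target-frame [-24.341  -1.705  33.711] in target frame: up10 [ 4.195  3.912 -8.192] fwd10 [ 9.067 -1.38   3.984]
ik 0.0 [ 47.666  16.688 -57.682  56.427 -41.59 ]
```

```bash
python3 o3.py
cat >> chk.py <<'E'
    print()
    for lean,al in((30,-.02),(32,-.012),(34,-.005),(36,.003),(38,.013),(39,.025),(39,.038)): show(lean,-46,-43,al,-.047,.023)
E
python3 chk.py | tail -7
```

```text
-0.01121594490294929 [ 38.725 -44.722   2.355  -0.05    0.019]
0.01121594490294929 [ 0.039 -0.05   0.019] [0.011 0.011 0.015 0.022 0.012] 0.006143104897158663 0.011469128348350798 0.00016935896452596608 [ 38.263  23.766 -58.2    75.617 -40.062]
start 0.012143104897158663 [-0.011 -0.05   0.019] [0.061 0.055 0.021 0.026 0.012] 0.006143104897158663 0.011469128348350798 0.041795868512636065 [ 47.611  23.215 -58.2    61.343 -41.843]
30 -46 -43 [-0.02  -0.047  0.023] e 0.013 [ 45.226  18.664 -58.2    56.125 -35.286] clr [0.064 0.049 0.034 0.018 0.033] tip [0.011 0.012]
32 -46 -43 [-0.012 -0.047  0.023] e 0.0129 [ 44.78   19.669 -58.2    59.011 -36.532] clr [0.057 0.045 0.031 0.02  0.029] tip [0.011 0.012]
34 -46 -43 [-0.005 -0.047  0.023] e 0.0127 [ 44.503  20.675 -58.2    61.58  -37.882] clr [0.051 0.041 0.027 0.023 0.025] tip [0.011 0.011]
36 -46 -43 [ 0.003 -0.047  0.023] e 0.011 [ 44.034  21.715 -58.2    64.364 -39.238] clr [0.044 0.036 0.022 0.025 0.021] tip [0.012 0.011]
38 -46 -43 [ 0.013 -0.047  0.023] e 0.007 [ 43.179  22.795 -58.2    67.659 -40.576] clr [0.035 0.03  0.017 0.027 0.017] tip [0.012 0.01 ]
39 -46 -43 [ 0.025 -0.047  0.023] e 0.0 [ 41.531  23.465 -58.078  70.977 -41.075] clr [0.023 0.02  0.013 0.027 0.015] tip [0.012 0.01 ]
39 -46 -43 [ 0.038 -0.047  0.023] e 0.0 [ 39.99   23.989 -57.079  71.899 -41.005] clr [0.01  0.008 0.012 0.027 0.015] tip [0.012 0.01 ]
```

```bash
python3 -m crank '[0.03,-0.034,-0.001,0,0,0,0, 0.03,-0.034,-0.001,0,0,0,0, 0,0,0,-10,4,-4,0, 0,0,0,0,0,0,0, 0,0,0,0,0,0,0]'
python3 go.py 29 -46 -43 -.012 -.048 .023
```

```text
clock: 15.58
tool_pos: [0.5069, 0.0759, 0.0768]
orientation: [158.4, -21.0, -10.6]
force: [-0.9, 0.6, 0.1]
opening: 0.036
gripper_force: 0.0
t 15.575 now al/lat/z [-0.011 -0.04   0.101] j [ 49.447  12.116 -51.047  41.807 -45.129  -8.908] F [-1.037  0.364  0.058] clr [0.055 0.024 0.054 0.032 0.111]
turn [ 0.014 -0.005  0.002] shift now-frame [-28.683 -19.642  70.344] target-frame [-28.351 -18.596  70.762] in target frame: up10 [ 3.546  3.306 -8.746] fwd10 [ 9.349 -1.117  3.368]
ik 0.0052 [ 43.25   18.408 -58.2    57.724 -34.018]
```

```bash
python3 -m crank '[0,0,0,-9.5,-6.5,23.5,0, 0,0,0,-9.5,-6.5,23.5,0, 0,0,0,0,0,0,0, 0,0,0,0,0,0,0]'
python3 -m crank '[0,0,0,-9,-6.5,23,0, 0,0,0,0,0,0,0]'
python3 go.py 33 -46 -43 .003 -.048 .023
```

```text
clock: 16.08
tool_pos: [0.5061, 0.0708, 0.0253]
orientation: [158.4, -21.0, -10.7]
force: [-0.2, -0.2, 1.1]
opening: 0.0009
gripper_force: 0.0
clock: 16.32
tool_pos: [0.5062, 0.0685, -0.0]
orientation: [158.4, -20.9, -10.7]
force: [0.4, -0.3, 0.2]
opening: 0.0004
gripper_force: 0.0
t 16.325 now al/lat/z [-0.011 -0.048  0.024] j [ 43.502  18.69  -58.169  58.314 -34.756 -23.133] F [ 0.451 -0.209  0.154] clr [0.054 0.04  0.034 0.017 0.034]
turn [-0.032  0.047  0.001] shift now-frame [12.212 -1.769  5.824] target-frame [11.922 -1.983  6.334] in target frame: up10 [ 3.983  3.714 -8.387] fwd10 [ 9.166 -1.288  3.783]
ik 0.0052 [ 42.485  20.352 -58.2    63.366 -36.647]
```

```bash
python3 -m crank '[-0.016,0.023,0,6.2,-0.9,3,0, -0.016,0.023,0,6.2,-0.9,3,0, 0,0,0,0,0,0,0]'
python3 go.py 36 -46 -43 .015 -.048 .023
```

```text
clock: 16.7
tool_pos: [0.5212, 0.0671, 0.0006]
orientation: [156.1, -23.3, -9.7]
force: [-0.0, 0.1, 0.0]
opening: 0.0004
gripper_force: 0.0
t 16.7 now al/lat/z [ 0.003 -0.045  0.024] j [ 42.594  20.289 -58.143  63.518 -36.605 -27.413] F [-0.017  0.065  0.018] clr [0.042 0.031 0.026 0.023 0.028]
turn [-0.035  0.041  0.001] shift now-frame [10.111  0.655  6.34 ] target-frame [9.839 0.412 6.772] in target frame: up10 [ 4.299  4.009 -8.09 ] fwd10 [ 9.016 -1.428  4.083]
ik 0.0025 [ 41.749  21.872 -58.2    67.663 -38.734]
```

```bash
cat > bar.py <<'E'
from o3 import *
from h import *
im=eyes.snapshot('wrist');cv2.imwrite('pics/last.png',im);g=cv2.GaussianBlur(cv2.cvtColor(im,cv2.COLOR_BGR2GRAY),(5,5),0).astype(int)
for col in(90,130,170,210,240):
    v=g[120:312,col];r=120+np.argmin(v[4:]-v[:-4])+2;print(col,r,((at('wrist',(col,r),.03)-F)@M).round(4))
E
python3 bar.py
```

```text
90 268 [0.034 0.041 0.03 ]
130 265 [0.033 0.028 0.03 ]
170 261 [0.033 0.014 0.03 ]
210 258 [ 0.033 -0.001  0.03 ]
240 255 [ 0.033 -0.013  0.03 ]
```

```bash
python3 -m crank '[-0.018,0.021,0,5.5,0.3,3.4,0, -0.018,0.021,0,5.5,0.3,3.4,0, -0.018,0.021,0,5.5,-0.6,3,0, -0.018,0.021,0,5,-0.6,2.5,0, 0,0,0,0,0,0,0]'
python3 go.py 39 -46 -43 .036 -.048 .023; python3 bar.py
```

```text
clock: 17.38
tool_pos: [0.5448, 0.0591, -0.0014]
orientation: [150.9, -27.5, -7.3]
force: [0.2, -0.6, 0.0]
opening: -0.0
gripper_force: 0.0
t 17.375 now al/lat/z [ 0.026 -0.047  0.02 ] j [ 41.24   23.934 -58.086  71.814 -41.085 -34.828] F [ 0.318 -0.589  0.022] clr [0.022 0.02  0.011 0.028 0.012]
turn [ 0.003 -0.002  0.002] shift now-frame [9.679 0.981 2.804] target-frame [9.688 0.969 2.778] in target frame: up10 [ 4.603  4.292 -7.771] fwd10 [ 8.854 -1.579  4.372]
ik 0.0 [ 40.08   23.861 -57.333  71.952 -40.979]
90 264 [0.056 0.039 0.03 ]
130 261 [0.056 0.027 0.03 ]
170 258 [0.056 0.013 0.03 ]
210 256 [ 0.055 -0.001  0.03 ]
240 253 [ 0.055 -0.013  0.03 ]
```

```bash
python3 -m crank '[0,0,0,5.3,-0.2,1.8,0, 0,0,0,4.5,-0.8,2.2,0, 0,0,0,0,0,0,0]'
python3 -m crank '[0,0,0,2,-0.3,1,0, 0,0,0,0,0,0,0]'
python3 go.py 39 -46 -43 .040 -.048 .022; python3 bar.py
```

```text
clock: 17.8
tool_pos: [0.5554, 0.0565, -0.0001]
orientation: [150.9, -27.5, -7.4]
force: [-0.4, 0.3, 0.7]
opening: 0.0005
gripper_force: 0.3
clock: 18.05
tool_pos: [0.5574, 0.0561, -0.0]
orientation: [150.9, -27.5, -7.4]
force: [-1.8, 0.1, -1.2]
opening: 0.0002
gripper_force: 0.5
t 18.05 now al/lat/z [ 0.039 -0.047  0.022] j [ 39.754  24.275 -57.093  72.533 -41.057 -33.854] F [-1.738 -0.3   -1.23 ] clr [0.009 0.009 0.01  0.027 0.013]
turn [ 0.002 -0.003  0.001] shift now-frame [0.731 0.99  0.556] target-frame [0.734 0.99  0.552] in target frame: up10 [ 4.603  4.292 -7.771] fwd10 [ 8.854 -1.579  4.372]
ik 0.0 [ 39.534  24.121 -57.067  72.455 -40.902]
90 266 [0.069 0.039 0.03 ]
130 263 [0.068 0.026 0.03 ]
170 260 [0.068 0.013 0.03 ]
210 257 [ 0.068 -0.002  0.03 ]
240 256 [ 0.067 -0.013  0.03 ]
```

```bash
python3 -m crank '[0,0,0,1.3,-0.2,0.7,0, 0,0,0,0,0,0,0]'|sed -n '2p;4p'
python3 -m crank '[0,0,0,1.3,-0.2,0.7,0, 0,0,0,0,0,0,0]'|sed -n '2p;4p'
python3 bar.py|tail -2
```

```text
tool_pos: [0.5588, 0.0559, -0.0001]
force: [-2.1, 0.4, 0.3]
tool_pos: [0.5603, 0.0555, -0.0002]
force: [-1.6, 0.1, -0.7]
210 257 [ 0.071 -0.002  0.03 ]
240 255 [ 0.071 -0.013  0.03 ]
```

```bash
python3 -m crank '[0,0,0,1.3,-0.2,0.7,0, 0,0,0,0,0,0,0]'|sed -n '2p;4p'
python3 -m crank '[0,0,0,1.3,-0.2,0.7,0, 0,0,0,0,0,0,0]'|sed -n '2p;4p'
python3 bar.py|tail -2
python3 - <<'E'
from o3 import *
from h import *
eyes.snapshot('top');print([(r['p'],(at('top',r['location'],.15)-F)@M) for r in spotter.place_of('top','lever_top')[:1]],[(r['p'],(at('top',r['location'],0)-F)@M) for r in spotter.place_of('top','toaster')[:1]])
im=cv2.imread('pics/last.png');g=cv2.cvtColor(im,cv2.COLOR_BGR2GRAY)
print(g[150:300:6,150])
E
```

```text
tool_pos: [0.5609, 0.0553, -0.0004]
force: [-10.0, 3.5, 5.5]
tool_pos: [0.5614, 0.055, -0.0006]
force: [-19.7, 7.4, 11.3]
210 260 [ 0.071 -0.002  0.03 ]
240 257 [ 0.071 -0.014  0.03 ]
[(0.62, array([0.051, 0.001, 0.15 ]))] [(0.96, array([0.207, 0.   , 0.   ]))]
[ 10   8   9   9   9  14  10  12   9  14   5  10  13  13  10   7   7   7
  30 105  21  22  24  23  24]
```

```bash
python3 -m crank '[0,0,0,-9,1.6,-4.4,0, 0,0,0,-9,1.6,-4.4,0, 0.03,-0.03,0,0,8,-14,0, 0.03,-0.03,0,0,8,-14,0, 0.03,-0.03,0,0,8,-14,0]'
python3 -m crank '[0,0,0,0,8,-20,0, 0,0,0,0,8,-20,0, 0,0,0,0,0,0,0]'
python3 go.py 24 -15 -15 .044 0 .17
python3 - <<'E'
from o3 import *
from h import *
for c in('wrist','top'):
    im=eyes.snapshot(c);cv2.imwrite(f'pics/home_{c}.png',im)
    for n,z in(('tray_front',.019),('lever_top',.15)):
        print(c,n,[(round(r['p'],2),r['location'].round() if hasattr(r['location'],'round') else r['location'],((at(c,r['location'],z)-F)@M).round(4)) for r in spotter.place_of(c,n)[:1]])
a=cv2.imread('pics/home_wrist.png')
cv2.imwrite('pics/v10.png',a)
E
```

```text
clock: 19.98
tool_pos: [0.5214, 0.0598, 0.0435]
orientation: [157.2, -22.8, -9.9]
force: [0.9, -0.0, 0.6]
opening: 0.0
gripper_force: 0.0
clock: 20.35
tool_pos: [0.5058, 0.0646, 0.0839]
orientation: [157.3, -22.9, -9.9]
force: [-0.4, -0.1, 0.3]
opening: 0.0002
gripper_force: 0.0
t 20.35 now al/lat/z [-0.011 -0.051  0.108] j [ 49.337  11.004 -53.312  45.327 -45.428 -11.908] F [-0.344 -0.175  0.34 ] clr [0.057 0.026 0.066 0.03  0.114]
turn [0.278 0.001 0.009] shift now-frame [ 76.486 -32.106 -51.638] target-frame [ 76.201 -45.681 -40.671] in target frame: up10 [ 3.929  1.053 -9.135] fwd10 [ 9.193 -0.216  3.929]
ik 0.0 [ 42.437   4.77  -45.714  38.988 -37.163]
wrist tray_front [(0.72, [173.9, 217.3], array([0.051, 0.   , 0.019]))]
wrist lever_top [(0.65, [189.1, 155.5], array([ 0.047, -0.001,  0.15 ]))]
top tray_front [(0.78, [262.6, 240.0], array([0.055, 0.015, 0.019]))]
top lever_top [(0.61, [260.0, 232.5], array([0.05 , 0.009, 0.15 ]))]
```

View pics/v10.png

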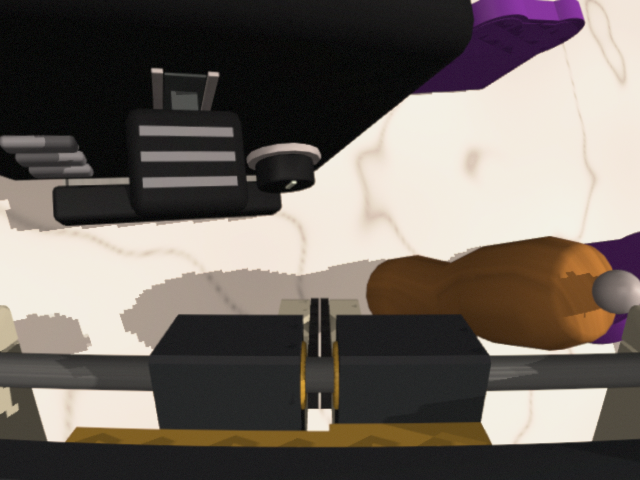

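The view shows the bar, (55–280, 180–223), tucked up against the front end. Bar front is at 0.051 and lever at 0.047, the 4 mm offset expected with the tray home, and a 20 N stop was felt. Next is the lever.

```bash
python3 -m crank '[0,0,0,17,15.8,-38.6,0, 0,0,0,17,15.8,-38.6,0, 0.14,0,0.005,0,0,0,0, 0.14,0,0.004,0,0,0,0, 0,0,0,0,0,0,0]'
python3 go.py 24 -15 -15 .045 -.001 .175
```

```text
clock: 21.28
tool_pos: [0.5038, 0.0623, 0.1731]
orientation: [173.6, -23.0, -10.6]
force: [0.2, 0.6, 0.2]
opening: 0.0004
gripper_force: 0.0
t 21.275 now al/lat/z [-0.013 -0.062  0.199] j [ 45.39   -5.456 -50.53   34.604 -42.656   7.365] F [0.052 0.63  0.161] clr [0.2   0.119 0.163 0.082 0.234]
turn [-0.001  0.002 -0.003] shift now-frame [ 45.303 -64.128  38.035] target-frame [ 45.429 -64.003  38.096] in target frame: up10 [ 3.929  1.053 -9.135] fwd10 [ 9.193 -0.216  3.929]
ik 0.0 [ 42.449   4.476 -45.133  38.275 -37.851]
```

```bash
python3 -m crank '[0,0,0,15,-32,12.5,0, 0,0,0,15,-32,12.5,0, 0,0,0,15,0,12.5,0, 0,0,0,0,0,0,0]'
python3 go.py 24 -15 -15 .045 -.001 .155
python3 - <<'E'
from o3 import *
from h import *
eyes.snapshot('wrist');print([(round(r['p'],2),r['location'],((at('wrist',r['location'],.15)-F)@M).round(4)) for r in spotter.place_of('wrist','lever_top')[:2]])
ob=get_obs();R0=R.from_euler('xyz',ob['orientation'],degrees=True);print(proj('wrist',ob['tool_pos']-.028*R0.apply([0,0,1])))
E
```

```text
clock: 21.78
tool_pos: [0.5736, 0.1115, 0.1475]
orientation: [173.2, -22.9, -10.4]
force: [-1.0, -1.1, 0.5]
opening: 0.0004
gripper_force: 0.0
t 21.775 now al/lat/z [0.045 0.001 0.173] j [ 42.611   4.933 -44.765  37.951 -38.137   5.788] F [-0.794 -1.307  0.516] clr [0.2   0.079 0.109 0.065 0.208]
turn [0.005 0.005 0.   ] shift now-frame [-7.361 -0.056 16.701] target-frame [-7.437  0.022 16.668] in target frame: up10 [ 3.929  1.053 -9.135] fwd10 [ 9.193 -0.216  3.929]
ik 0.0 [ 41.547   5.775 -47.393  41.499 -34.759]
[(0.86, [315.6, 306.9], array([ 0.047, -0.001,  0.15 ]))]
[[317.311 315.622]]
```

```bash
python3 -m crank '[0,0,0,-5,-1.2,11.5,0, 0,0,0,-5,-1.2,11.5,0, 0,0,0,-4,-1,9,0, 0,0,0,0,0,0,0]'
python3 go.py 24 -15 -15 .045 -.001 .12
```

```text
clock: 22.38
tool_pos: [0.5724, 0.1115, 0.1137]
orientation: [173.4, -23.0, -10.4]
force: [-0.4, -0.4, -0.3]
opening: 0.0004
gripper_force: 0.0
t 22.375 now al/lat/z [0.044 0.001 0.139] j [ 40.925   6.974 -48.914  44.076 -32.597  -0.009] F [-0.271 -0.428 -0.313] clr [0.031 0.049 0.076 0.044 0.174]
turn [0.001 0.003 0.   ] shift now-frame [-6.763 -0.476 18.132] target-frame [-6.817 -0.451 18.112] in target frame: up10 [ 3.929  1.053 -9.135] fwd10 [ 9.193 -0.216  3.929]
ik 0.0 [ 39.082   8.233 -51.471  49.5   -29.197]
```

```bash
python3 -m crank '[0,0,0,-3.6,-0.9,9.1,0, 0,0,0,-3.6,-0.9,9.1,0, 0,0,0,-3,-0.8,8,0, 0,0,0,-2,-0.5,5,0]'
python3 go.py 24 -15 -15 .045 -.001 .1
python3 - <<'E'
from o3 import *
from h import *
eyes.snapshot('wrist')
for z in(.15,.11,.095): print(z,[(round(r['p'],2),r['location'],((at('wrist',r['location'],z)-F)@M).round(4)) for r in spotter.place_of('wrist','lever_top')[:1]])
E
```

```text
clock: 22.88
tool_pos: [0.5737, 0.1113, 0.0807]
orientation: [173.4, -23.0, -10.4]
force: [-3.5, 0.7, 5.2]
opening: 0.0002
gripper_force: 2.5
t 22.875 now al/lat/z [0.045 0.001 0.106] j [ 37.856   9.419 -52.776  53.239 -27.181  -7.508] F [-3.608 -0.068  5.194] clr [0.011 0.019 0.045 0.041 0.141]
turn [ 0.     0.002 -0.   ] shift now-frame [-2.849  1.006  5.787] target-frame [-2.862  1.008  5.78 ] in target frame: up10 [ 3.929  1.053 -9.135] fwd10 [ 9.193 -0.216  3.929]
ik 0.0 [ 36.819   9.718 -53.855  56.15  -25.999]
0.15 [(0.96, [317.9, 311.3], array([0.051, 0.005, 0.15 ]))]
0.11 [(0.96, [317.9, 311.3], array([0.048, 0.   , 0.11 ]))]
0.095 [(0.96, [317.9, 311.3], array([ 0.047, -0.001,  0.095]))]
```

Lever moving with about 5 N. I continue down to the stop in small steps.

```bash
for s in 1; do
python3 -m crank '[0,0,0,-1.4,-0.1,3,0, 0,0,0,0,0,0,0]'|sed -n '2p;4p'
python3 -m crank '[0,0,0,-1.4,-0.3,3,0, 0,0,0,0,0,0,0]'|sed -n '2p;4p'
python3 -m crank '[0,0,0,-0.8,-0.2,2,0, 0,0,0,0,0,0,0]'|sed -n '2p;4p'
done; python3 go.py 24 -15 -15 .045 -.001 .095
```

```text
tool_pos: [0.5738, 0.1108, 0.0774]
force: [-0.0, -0.5, 2.5]
tool_pos: [0.5737, 0.1109, 0.074]
force: [0.7, 0.0, 3.9]
tool_pos: [0.5737, 0.1109, 0.0718]
force: [-0.5, 0.7, 3.2]
t 23.825 now al/lat/z [0.045 0.    0.097] j [ 36.711  10.084 -53.822  56.427 -25.798  -9.949] F [-0.633  0.628  3.216] clr [0.011 0.012 0.037 0.041 0.132]
turn [ 0.001  0.002 -0.   ] shift now-frame [-1.417  0.978  2.174] target-frame [-1.423  0.979  2.169] in target frame: up10 [ 3.929  1.053 -9.135] fwd10 [ 9.193 -0.216  3.929]
ik 0.0 [ 36.109  10.097 -54.448  58.14  -25.211]
```

```bash
python3 -m crank '[0,0,0,-0.8,-0.2,1.8,0, 0,0,0,0,0,0,0]'|sed -n '2p;4p'
python3 -m crank '[0,0,0,-0.8,-0.2,1.8,0, 0,0,0,0,0,0,0]'|sed -n '2p;4p'
python3 -m crank '[0,0,0,-0.8,-0.2,1.8,0, 0,0,0,0,0,0,0]'|sed -n '2p;4p'
```

```text
tool_pos: [0.574, 0.1109, 0.0708]
force: [-6.0, 0.5, 12.8]
tool_pos: [0.5743, 0.111, 0.0703]
force: [-17.3, -0.7, 28.9]
tool_pos: [0.5745, 0.111, 0.07]
force: [-29.6, -0.5, 47.1]
```

```bash
python3 -m crank '[0,0,0,0,0,-15,0, 0,0,0,0,0,-40,0, 0,0,0,0,0,-50,0, 0,0,0,0,0,-50,0, 0,0,0,0,0,0,0]'
python3 - <<'E'
from o3 import *
from h import *
for c in('wrist','top'):
    im=eyes.snapshot(c);cv2.imwrite(f'pics/end_{c}.png',im)
    for n,z in(('tray_front',.019),('lever_top',.095),('toaster',0),('bread_left',.05),('mug',0),('jam_jar',0),('pepper_mill',0)):
        print(c,n,[(round(r['p'],2),np.round(r['location']),((at(c,r['location'],z)-F)@M).round(3),at(c,r['location'],z).round(3)) for r in spotter.place_of(c,n)[:2]])
print(get_obs()['clock'])
E
```

```text
clock: 25.2
tool_pos: [0.5179, 0.1417, 0.2109]
orientation: [173.7, -23.2, -10.4]
force: [0.8, 0.0, -0.8]
opening: 0.0006
gripper_force: 0.0
wrist tray_front []
wrist lever_top [(0.64, array([324., 224.]), array([ 0.045, -0.004,  0.095]), array([0.562, 0.112, 0.095]))]
wrist toaster []
wrist bread_left [(0.97, array([283.,  60.]), array([0.206, 0.024, 0.05 ]), array([0.726, 0.107, 0.05 ])), (0.94, array([578., 301.]), array([-0.026, -0.26 ,  0.05 ]), array([ 0.44 , -0.124,  0.05 ]))]
wrist mug []
wrist jam_jar [(0.83, array([152., 302.]), array([-0.017,  0.154,  0.   ]), array([0.533, 0.279, 0.   ]))]
wrist pepper_mill [(0.97, array([461., 294.]), array([-0.017, -0.161,  0.   ]), array([ 0.469, -0.03 ,  0.   ]))]
top tray_front [(0.76, array([264., 238.]), array([0.06 , 0.013, 0.019]), array([0.58 , 0.125, 0.019])), (0.32, array([278., 192.]), array([ 0.203, -0.001,  0.019]), array([0.717, 0.083, 0.019]))]
top lever_top [(0.67, array([265., 239.]), array([ 0.046, -0.001,  0.095]), array([0.564, 0.115, 0.095])), (0.66, array([447., 338.]), array([-0.122, -0.524,  0.095]), array([ 0.293, -0.363,  0.095]))]
top toaster [(0.72, array([280., 190.]), array([ 0.215, -0.003,  0.   ]), array([0.729, 0.079, 0.   ]))]
top bread_left [(0.79, array([366., 289.]), array([-0.031, -0.297,  0.05 ]), array([ 0.428, -0.16 ,  0.05 ])), (0.78, array([352., 163.]), array([ 0.317, -0.193,  0.05 ]), array([ 0.79 , -0.128,  0.05 ]))]
top mug [(0.74, array([449., 337.]), array([-0.112, -0.547,  0.   ]), array([ 0.298, -0.388,  0.   ]))]
top jam_jar [(0.42, array([208., 255.]), array([-0.014,  0.163,  0.   ]), array([0.539, 0.287, 0.   ]))]
top pepper_mill [(0.69, array([318., 278.]), array([-0.02 , -0.161,  0.   ]), array([ 0.466, -0.029,  0.   ]))]
26.0
```

```bash
python3 -c "
from plant import ctrl
print(ctrl.close_job())"
```

```text
the job is handed in; nothing more can be done
None
```

I pushed the crumb tray home and pressed the lever to its stop, then took the hand clear and handed the job in at about 26 s. The last camera checks put the lever fully down, with the toaster, jar, mill and mug where they started, but I had no clear look at the tray after the lever press and did not measure the bread height directly.

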